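# Sort flip-top boxes by trying their hinges

### The job

First press the thumb plate of each of the three flip-top boxes down as far as it will go, to find out whether its hinge is free or seized. Then slide every box along the worktop, without lifting or tipping it: boxes whose lids have swung up go on the rectangular stock pad with their lids left standing open, and any box whose hinge is seized goes on the round repair pad. Leave everything else where it stands.

Things in the scene. Friction and masses are not known exactly. Their poses are not given: they have to be found in the camera images.
- box_a: One of three flip-top boxes that look alike: white, grey lid, 0.25 to 0.45 kg, 72 mm long (own x), 56 wide (y), walls 32 high; with plate or open lid at most 62 mm high. Origin: centre of the underside; x to the front (lid's free edge), z up. Lid hinge along y, 8 mm behind the centre, 34 mm up. Whether the hinge is free or seized does not show: each has to be tried.
- box_b: A second flip-top box, same looks and measures as box_a. On each box the lid goes on behind the hinge as a thumb plate, 28 mm long, 50 wide, which slopes up to the rear by 0.5 rad while the lid is shut (rear edge about 51 mm up); pressing the plate down raises the lid like a seesaw. The lid stays where it is left.
- box_c: A third flip-top box, same looks and measures as box_a. All three slide freely on the worktop and the pads under a push of 1 to 6 N at any wall.
- box_a_lid (a joint): Angle of box_a's lid, rad: 0 shut, grows as the thumb plate goes down. Starts between 0 and 0.02. A free hinge goes on to a stop at 0.5 (plate level, its top 38 mm up, lid's front edge raised 21 mm); a seized one has slight play and stops dead at 0.07. 2 to 3 N on the plate takes either to its stop; at 6 N it is surely there.
- box_b_lid (a joint): Angle of box_b's lid, as box_a_lid.
- box_c_lid (a joint): Angle of box_c's lid, as box_a_lid.
- box_a_thumb (a point): Where to press box_a: middle of the top of its thumb plate, 18 mm behind the hinge along the plate (with the lid shut about 22 mm behind the box's centre and 46 mm up). Moves with the plate.
- box_b_thumb (a point): The same point on box_b's thumb plate.
- box_c_thumb (a point): The same point on box_c's thumb plate.
- stock_pad: Stock pad: thin flat grey rectangular pad lying on the worktop, 160 mm along its x, 210 mm along its y, fixed; nothing to catch on. Origin at its centre. It lies to the left or to the right of the boxes.
- repair_pad: Repair pad: thin flat grey round pad, 160 mm in diameter, fixed; nothing to catch on. Origin at its centre. It lies on the other side from the stock pad.
- centrifuge_corner (a point): Front left corner of the fixed bench centrifuge, brought down to worktop level. The machine fills the space from here 0.29 m to the right (-y) and 0.42 m away from the robot (+x). Its front is low, 80 mm, for the first 40 mm of depth except for two knobs on it 18 mm back, 130 mm high; behind that it is taller.
- culture_tub: Bystander: tub with a round lid, 68 mm in diameter, 74 mm high, loose. Origin at the centre of its underside.
- kit_carton: Bystander: small carton, 52 (x) by 76 (y) by 42 mm high, loose. Origin at the centre of its underside.
- micro_rack: Bystander: block-shaped tube rack, 52 (x) by 112 (y) by 46 mm high, loose, to the right of the right-hand pad. Origin at the centre of its underside.
- petri_dish: Bystander: round dish, 62 mm in diameter, 14 mm high, loose, beyond the left-hand pad. Origin at the centre of its underside.
There are look-alikes about, which are no part of the job. Leave any brown or pink look-alike of the box_b alone.

How it is judged:
By the outcome, as a careful person would: the job done as asked, in the order asked, and still so for the second after the job is handed in, with the robot touching nothing.
It also fails if it takes over 72 s, if anything falls off the work surface, if the arm or the gripper's body presses on something with over 40 N, if the wrist force passes 120 N, or if a joint passes its speed limit or range.

### The arm

A 6-joint arm with a two-finger parallel gripper is mounted at the origin on a cart in front of the work surface, level with it; the furniture and walls round the work are solid. World frame = base frame: x ahead of the robot, y to its left, z up, the work surface at z = 0. Lengths are in m, angles in rad, forces in N, time in s.
With the tool pointing down it reaches from about 0.275 to 0.775 m from the base axis. Payload 14.6 kg.
Tool frame: the origin (TCP) lies between the finger pads; the fingertips stand 25 mm ahead of it and the grasp point (between the pads) lies 6 mm ahead of it (tip_extent is the distance from the TCP to the fingertips, in m); z points along the fingers, y is the direction in which the jaws open and shut (so a half turn about z gives the same grasp; the last joint's range is limited). The gripper opens to 85 mm and grips with 20 to 120 N. Pads are 22 mm wide; open, the fingers measure 114 mm over their backs; the gripper's body (76 mm by 85 mm) begins 54 mm behind the grasp point. The pads swing forward as they close: fully open they stand 13 mm farther back than shut.
Start: joints at [0.949, 0.263, -0.048, 1.259, 0, 1.415], TCP at [0.236, 0.469, 0.256] pointing down, gripper open.
Joint ranges: [-2.65, 2.65], [-0.89, 1.7], [-1.18, 1.37], [-2.13, 2.11], [-1.35, 1.29], [-3.14, 3.14]. Speed limits (rad/s): [1.89, 1.89, 2.57, 2.79, 3.14, 3.14].

### API

Orientations are given as a rotation vector (axis times angle).
In Python, from rig import sense, snapshot, calibration, finish_job, look_for, outline_of, tip_extent gives the robot as it stands.
- The arm moves only by the tool move_arm, never from a script. Its argument "moves" is a list that holds one entry, the list of rows, each a list of 6 numbers: the shift along the tool's x, y, z each as a share of 50 mm, from -1 to 1, then the turn, a rotation vector about the tool's x, y, z each as a share of 10 degrees, from -1 to 1. In form: [[[tx, ty, tz, rx, ry, rz], ...]]. A call has 1 to 20 rows; each row shifts and turns the pose as measured when the row begins, along the tool's axes as they then stand; what a row does not reach is not made up. A row lasts 1/8 s, in which the tool goes at most 62.5 mm and 10.7 degrees, less where a joint would pass 70% of its speed; a pose out of reach is approached as far as the arm can. A call with a number of a shift or a turn outside -1 to 1 is refused whole. A call with a gripper value outside its range is refused whole. "grip" is the closure, from 0 (fully open) to 1 (shut), set as the call begins (left out, the last holds). The fingers move at their own pace and stop on an object; the grip force is fixed at half the most. Time passes only in rows, so rows that do not move let the fingers close. It gives the time, the measured TCP pose, the force and the opening at its end, in the units of the state.
- sense(): the state, without advancing time (a new reading comes with each control period).
- snapshot(name): name is "scene" or "top" or "wrist"; returns the picture (400x640x3 uint8, blue, green, red); there is no depth.
- calibration(name): a dict with "fx", "fy", "cx", "cy" (pixels), "position" and "attitude" of the camera in the world. Camera axes: x right, y down, z forward; pixel columns grow to the right and rows downward; lengths in m; the calibration is good to about 2 mm. A picture is of the moment at which its call begins: read the wrist's pose just before it. calibration takes no time and is no camera call; for the wrist camera it gives the pose at the moment of the call.
- finish_job(): hands the job in, once; it reports no verdict.
Trained networks look in the newest picture that a camera, given by its name, has taken for a name from the list of things; names that differ only in an ending like _2 or _b are one class to them, and where a whole thing is asked for, a point or a joint stands for the part that bears it (a point fixed in the world has none). Each returns a list of dicts, best first, with "conf" (0 to 1); they miss things now and then, are a little off and sometimes report something else, mostly with a low value. They report only what shows in the picture. A call takes as long as a camera call. They do not tell look-alikes from the thing itself.
- look_for(name, camera): "bbox" ([centre column, centre row, width, height] in pixels, round what is visible of it).
- outline_of(name, camera): "mask" (400x640 bool, what is visible of it) and "bbox" ([centre column, centre row, width, height] in pixels, round what is visible of it).
The state is a dict: "time": time; "joints": joint angles; "qvel": joint speeds; "effort": joint torques, N m; "ee_pos": TCP position; "tool_rot": TCP orientation; "ft_force": force on the tool from outside, world axes, zero at the start; "wrist_torque": the same for the moment, N m; "opening": finger opening in m.
Only numpy, scipy, OpenCV 4.12 (cv2) and the standard library are available. Lean on these libraries where they do the work, as an engineer would, in place of code of your own. Each camera call takes 0.05 s, during which the arm holds its last target.

## Working session

There is one attempt and no reset: what is moved stays moved. The work goes in short steps, Python scripts to look and compute and a tool call to move; the robot and the scene stay as the last step left them, time stands still between calls to the robot, and variables do not carry over. Pictures are saved under pics/ and viewed, and the job is handed in when it is done.

Besides the shell and the picture viewer there is one more tool, called after "Emit:" as name([rows], argument=value, ...), one row to a line, values as JSON. move_arm: Moves the arm, as the interface text tells. Shift numbers are shares of 50 mm and turn numbers shares of 10 degrees, none past 1 either way. Its arguments: {"type":"object","properties":{"moves":{"type":"array","items":{"type":"array","items":{"type":"array","items":{"type":"number"}}}},"grip":{"type":"number"}},"required":["moves"]}

```bash
mkdir -p pics; ls
cat > h.py <<'E'
import numpy as np, cv2
from rig import *
E
python3 - <<'E'
from h import *
s=sense();print({k:np.round(v,3) if not isinstance(v,dict) else v for k,v in s.items()}, tip_extent)
for n in ["scene","top"]:
    im=snapshot(n);cv2.imwrite(f"pics/{n}0.png",im);c=calibration(n);print(n,c)
    for k in ["box_a","stock_pad","repair_pad","culture_tub","kit_carton","micro_rack","petri_dish"]:
        print(k,[(np.round(d["conf"],2),np.round(d["bbox"],0).astype(int).tolist()) for d in look_for(k,n)])
E
```

```text
pics
{'time': np.float64(0.0), 'joints': array([ 0.949,  0.264, -0.049,  1.259,  0.   ,  1.415]), 'qvel': array([-0.001, -0.   , -0.001,  0.001, -0.001,  0.001]), 'effort': array([-7.0000e-03, -6.3761e+01,  3.8456e+01,  1.4000e-02, -0.0000e+00,
       -0.0000e+00]), 'ee_pos': array([0.236, 0.469, 0.256]), 'tool_rot': array([-7.260e-01, -3.056e+00,  2.000e-03]), 'ft_force': array([0.249, 1.085, 0.748]), 'wrist_torque': array([ 0.036, -0.05 , -0.043]), 'opening': np.float64(0.085)} 0.025
scene {'fx': 426.42633643370874, 'fy': 426.42633643370874, 'cx': 317.39355807494906, 'cy': 200.6011921849098, 'position': array([-0.35198098, -0.63969835,  1.05324318]), 'attitude': array([-2.09972378,  0.98007803, -0.48425408])}
box_a [(np.float64(0.93), [282, 195, 25, 18]), (np.float64(0.86), [226, 165, 21, 23]), (np.float64(0.77), [219, 182, 22, 19]), (np.float64(0.75), [328, 202, 24, 18]), (np.float64(0.65), [291, 229, 21, 28])]
stock_pad [(np.float64(0.59), [368, 285, 83, 65])]
repair_pad [(np.float64(0.9), [245, 207, 43, 29]), (np.float64(0.35), [329, 197, 14, 13])]
culture_tub [(np.float64(0.89)
[... 458 characters left out ...]
]), 'attitude': array([-2.16831387,  2.21548167, -0.09916132])}
box_a [(np.float64(0.83), [315, 180, 27, 23]), (np.float64(0.82), [170, 210, 33, 23]), (np.float64(0.77), [270, 211, 26, 24]), (np.float64(0.62), [311, 240, 24, 17]), (np.float64(0.59), [192, 241, 28, 28])]
stock_pad [(np.float64(0.84), [408, 240, 66, 50])]
repair_pad [(np.float64(0.96), [242, 244, 49, 45])]
culture_tub [(np.float64(0.7), [269, 210, 21, 24]), (np.float64(0.56), [269, 155, 20, 24])]
kit_carton [(np.float64(0.9), [234, 189, 24, 17]), (np.float64(0.44), [209, 207, 22, 21])]
micro_rack [(np.float64(0.72), [471, 227, 34, 22]), (np.float64(0.71), [311, 240, 21, 21])]
petri_dish [(np.float64(0.51), [210, 206, 23, 16])]
```

Run:
```python
import cv2
a=cv2.imread("pics/top0.png")[130:310,130:530];cv2.imwrite("pics/top0c.png",cv2.resize(a,(800,360),interpolation=cv2.INTER_CUBIC))
a=cv2.imread("pics/top0.png")[140:280,150:350];cv2.imwrite("pics/top0d.png",cv2.resize(a,(800,560),interpolation=cv2.INTER_CUBIC))
a=cv2.imread("pics/scene0.png")[140:340,190:470];cv2.imwrite("pics/scene0c.png",cv2.resize(a,(784,560),interpolation=cv2.INTER_CUBIC))
```

```text
(no output)
```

View pics/top0c.png

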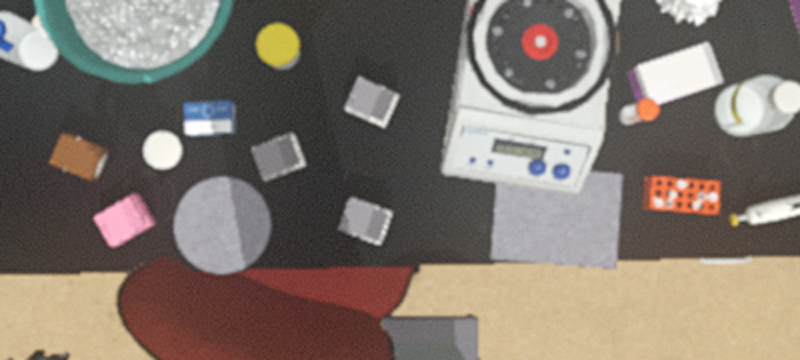

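View pics/top0d.png

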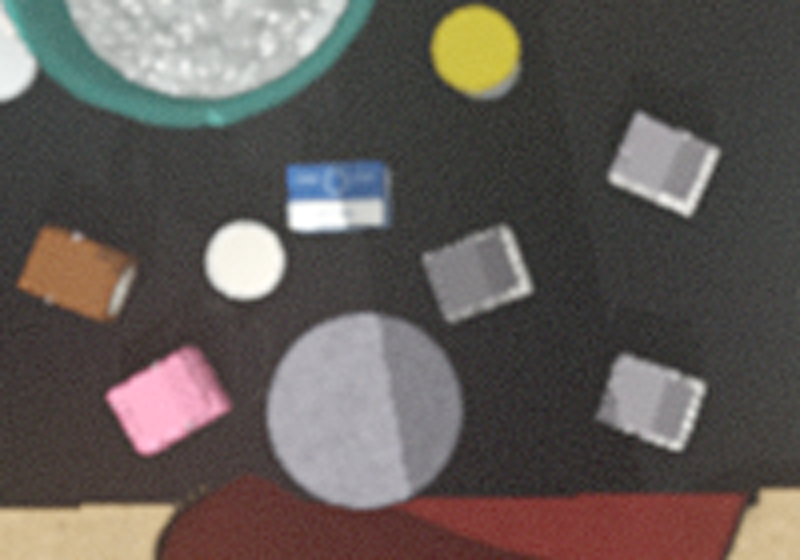

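View pics/scene0c.png

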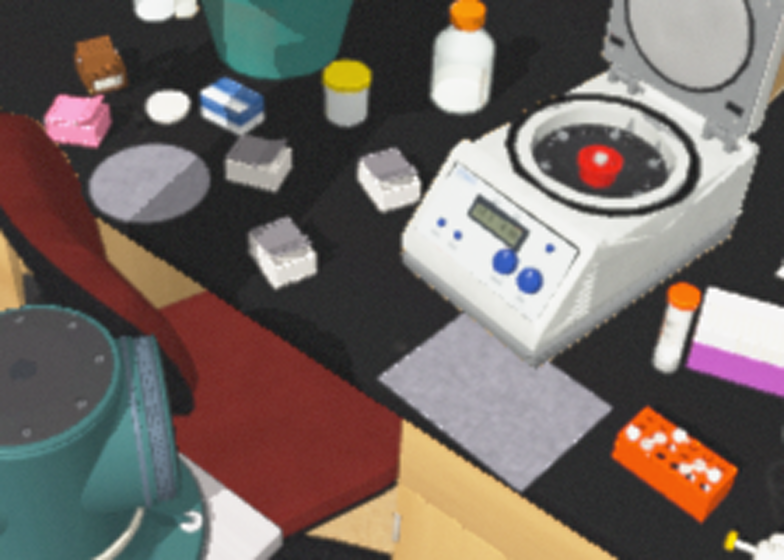

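View pics/top0.png

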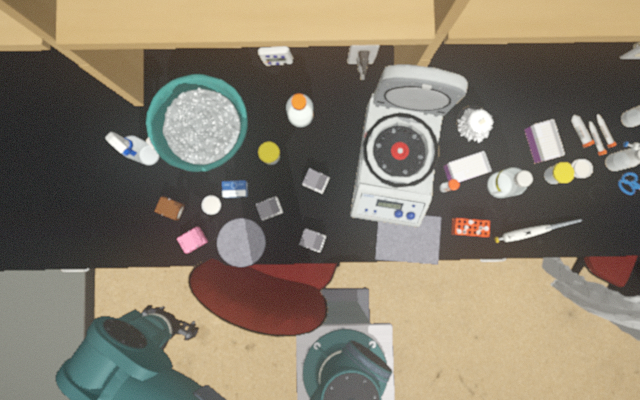

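Top view shows three white/grey boxes at about (315,180), (270,210) and (311,240). The brown (170,210) and pink (192,240) ones are look-alikes. The round pad is at (242,244), to the left (+y), and the stock pad at (408,240), to the right next to the centrifuge front. Next I'll convert these to world positions.

```bash
cat >> h.py <<'E'
from scipy.spatial.transform import Rotation as R
def ray(c,u,v,z):
    d=R.from_rotvec(c["attitude"]).apply([(u-c["cx"])/c["fx"],(v-c["cy"])/c["fy"],1.])
    p=np.array(c["position"]);return p+d*(z-p[2])/d[2]
def proj(c,P):
    q=R.from_rotvec(c["attitude"]).inv().apply(np.atleast_2d(P)-c["position"])
    return np.c_[q[:,0]/q[:,2]*c["fx"]+c["cx"],q[:,1]/q[:,2]*c["fy"]+c["cy"]]
def tool():
    s=sense();return np.array(s["ee_pos"]),R.from_rotvec(s["tool_rot"])
E
python3 - <<'E'
from h import *
c=calibration("top")
for n,(u,v,z) in dict(b1=(315,180,.035),b2=(270,210,.035),b3=(311,240,.035),brown=(169,208,.03),pink=(192,240,.03),rep=(242,243.5,0),stock=(409,240,0),tub=(269,153,.074),carton=(234,189,.042),rack=(471,227,.046),dish=(211,205,.014),cent=(351,217,.0),centtop=(351,214,.08),edgeL=(180,266,0),edgeR=(450,260,0),st_tl=(378,214,0),st_bl=(375.5,260,0),st_br=(438,263.5,0),st_tr=(441,216,0)).items():
    print(n,np.round(ray(c,u,v,z)[:2],3))
p,r=tool();print(np.round(r.as_matrix(),2)); w=calibration("wrist");print(w['position']-p,R.from_rotvec(w["attitude"]).as_matrix().round(2),w['fx'])
print("cam in tool",r.inv().apply(w['position']-p))
E
```

```text
b1 [0.63  0.085]
b2 [0.534 0.234]
b3 [0.433 0.102]
brown [0.548 0.565]
pink [0.442 0.49 ]
rep [0.426 0.332]
stock [ 0.425 -0.227]
tub [0.715 0.231]
carton [0.605 0.35 ]
rack [ 0.464 -0.422]
dish [0.556 0.432]
cent [ 0.506 -0.034]
centtop [ 0.513 -0.027]
edgeL [0.356 0.538]
edgeR [ 0.355 -0.362]
st_tl [ 0.514 -0.125]
st_bl [ 0.361 -0.112]
st_br [ 0.344 -0.321]
st_tr [ 0.503 -0.338]
[[-0.89  0.45  0.  ]
 [ 0.45  0.89  0.  ]
 [ 0.    0.   -1.  ]]
[-0.07073741  0.03653621  0.11773596] [[ 0.45  0.85  0.28]
 [ 0.89 -0.43 -0.14]
 [-0.    0.31 -0.95]] 340.0748350504999
cam in tool [ 0.07961305  0.00079803 -0.11773511]
```

```bash
cat >> h.py <<'E'
def plan(tx,ty,tz,yaw_deg,n,p=None,r=None,dig=2):
    """rows (rounded) to bring TCP to target with tool down, tool-x at yaw_deg; simulated with row semantics"""
    if p is None: p,r=tool()
    a=np.radians(yaw_deg);Rt=R.from_matrix(np.array([[np.cos(a),np.sin(a),0],[np.sin(a),-np.cos(a),0],[0,0,-1]]))
    T=np.array([tx,ty,tz]);rows=[]
    for i in range(n):
        k=n-i
        d=r.inv().apply((T-p)/k)/0.05; w=(r.inv()*Rt).as_rotvec()/k/np.radians(10)
        row=np.round(np.r_[d,w],dig)+0.0; rows.append(row.tolist())
        p=p+r.apply(row[:3]*.05); r=r*R.from_rotvec(row[3:]*np.radians(10))
    print("max",np.abs(rows).max(),"end",p.round(4),"step mm",np.linalg.norm(np.array(rows)[:,:3],axis=1).max()*50);print(str(rows).replace(" ",""))
    return p,r
def yaw():
    p,r=tool();m=r.as_matrix();return np.degrees(np.arctan2(m[1,0],m[0,0])), np.degrees(np.arccos(-m[2,2]))
E
python3 -c "
from h import *
plan(.45,.15,.28,180,10)"
```

```text
max 0.67 end [0.4501 0.15   0.2798] step mm 38.652296180175384
[[-0.67,-0.38,-0.05,0.0,0.0,-0.27],[-0.65,-0.41,-0.05,0.0,0.0,-0.27],[-0.63,-0.44,-0.05,0.0,0.0,-0.27],[-0.61,-0.47,-0.05,0.0,0.0,-0.27],[-0.59,-0.49,-0.05,0.0,0.0,-0.27],[-0.56,-0.52,-0.04,0.0,0.0,-0.26],[-0.54,-0.55,-0.05,0.0,0.0,-0.27],[-0.51,-0.57,-0.04,0.0,0.0,-0.26],[-0.48,-0.59,-0.05,0.0,0.0,-0.27],[-0.46,-0.62,-0.04,0.0,0.0,-0.26]]
```

Emit:
move_arm([
  [[-0.67,-0.38,-0.05,0,0,-0.27],[-0.65,-0.41,-0.05,0,0,-0.27],[-0.63,-0.44,-0.05,0,0,-0.27],[-0.61,-0.47,-0.05,0,0,-0.27],[-0.59,-0.49,-0.05,0,0,-0.27],[-0.56,-0.52,-0.04,0,0,-0.26],[-0.54,-0.55,-0.05,0,0,-0.27],[-0.51,-0.57,-0.04,0,0,-0.26],[-0.48,-0.59,-0.05,0,0,-0.27],[-0.46,-0.62,-0.04,0,0,-0.26],[0,0,0,0,0,0]],
], grip=1)

```text
time: 2.17
ee_pos: [0.459, 0.1417, 0.2807]
tool_rot: [-0.026, 3.139, 0.001]
ft_force: [-0.6, -0.4, -0.2]
opening: -0.0004
```

Run:
```python
from h import *
s=sense();print(s['time'],s['ee_pos'],yaw(),tip_extent,s['opening'],s['ft_force'])
c=calibration("wrist");im=snapshot("wrist");cv2.imwrite("pics/w1.png",im)
import pickle;pickle.dump(c,open("w1.pkl","wb"))
for k in ["box_a"]:
    for d in outline_of(k,"wrist"): print(k,round(d["conf"],2),np.round(d["bbox"]), cv2.minAreaRect(np.argwhere(d["mask"])[:,::-1].astype(np.float32)))
```

```text
2.175 [0.45903275 0.14171842 0.28072599] (np.float64(-179.0560403877728), np.float64(0.12155189029887886)) 0.025 -0.00035345083456765343 [-0.58383414 -0.42206991 -0.15481124]
box_a 0.86 [258. 282.  55.  50.] ((259.1482238769531, 283.9649353027344), (40.09741973876953, 49.562889099121094), 25.34617805480957)
box_a 0.84 [274. 136.  80.  77.] ((273.4310302734375, 136.6724090576172), (68.8929672241211, 56.63707733154297), 21.801406860351562)
box_a 0.73 [625. 230.  30.  48.] ((625.5, 229.0), (50.0, 27.0), 90.0)
box_a 0.63 [397. 231.  73.  72.] ((395.85003662109375, 229.05003356933594), (57.5534553527832, 63.56178283691406), 71.56504821777344)
box_a 0.57 [608. 151.  64.  82.] ((608.0, 151.0), (78.0, 62.0), 90.0)
```

View pics/w1.png

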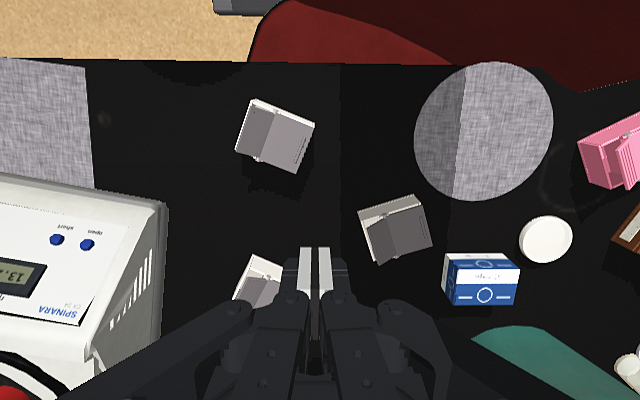

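Run:
```python
import cv2
a=cv2.imread("pics/w1.png")[85:325,200:460];cv2.imwrite("pics/w1c.png",cv2.resize(a,(650,600),interpolation=cv2.INTER_CUBIC))
```

```text
(no output)
```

View pics/w1c.png

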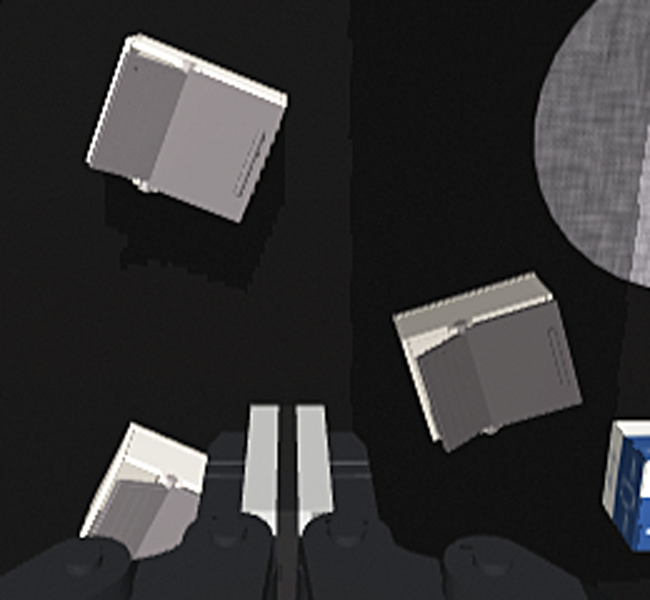

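```bash
cat >> h.py <<'E'
from scipy.optimize import minimize
H=np.array([[x,y,z] for x in(-.036,.036) for y in(-.028,.028) for z in(0,.032)]+[[-.034,s*.025,.051] for s in(1,-1)]+[[.036,s*.027,.037] for s in(1,-1)])
HO=np.array([[x,y,z] for x in(-.036,.036) for y in(-.028,.028) for z in(0,.032)]+[[-.036,s*.025,.037] for s in(1,-1)]+[[.031,s*.027,.058] for s in(1,-1)])
def posed(q,P): 
    a=q[2];return np.c_[q[0]+P[:,0]*np.cos(a)-P[:,1]*np.sin(a),q[1]+P[:,0]*np.sin(a)+P[:,1]*np.cos(a),P[:,2]]
def hullmask(c,q,P=H,S=4):
    uv=proj(c,posed(q,P));h=cv2.convexHull((uv*S*16).astype(np.float32)).astype(np.int32)
    m=np.zeros((400*S,640*S),np.uint8);cv2.fillConvexPoly(m,h,1,shift=4)
    return m
def fit(obs,q0,P=H,S=4):
    """obs: list of (calib, mask bool 400x640)"""
    big=[(c,cv2.resize(m.astype(np.uint8),None,fx=S,fy=S,interpolation=cv2.INTER_NEAREST)) for c,m in obs]
    def f(v):
        q=[v[0],v[1],v[2]*10];t=0
        for c,m in big:
            h=hullmask(c,q,P,S);t+=1-(h&m).sum()/((h|m).sum()+1)
        return t
    b=None
    for da in(-.4,-.2,0,.2,.4):
        r=minimize(f,[q0[0],q0[1],(q0[2]+da)/10],method="Nelder-Mead",options=dict(initial_simplex=np.array([[q0[0],q0[1],(q0[2]+da)/10]]*4)+np.array([[0,0,0],[.008,0,0],[0,.008,0],[0,0,.015]]),xatol=1e-4,fatol=1e-4))
        if b is None or r.fun<b.fun:b=r
    return np.array([b.x[0],b.x[1],b.x[2]*10]),b.fun/len(obs)
E
python3 - <<'E'
from h import *
import pickle
I={"wrist":None,"top":None,"scene":None};C={}
for n in I: C[n]=calibration(n);I[n]=snapshot(n)
M={n:[d for d in outline_of("box_a",n) if d["conf"]>.3] for n in I}
pickle.dump((I,C,M),open("m1.pkl","wb"))
for nm,q in dict(b1=(.63,.085,1.2),b2=(.534,.234,1.9),b3=(.433,.102,1.2)).items():
    for cams in (["wrist"],["top"],["scene"],["top","scene"]):
        obs=[]
        for n in cams:
            uv=proj(C[n],[[q[0],q[1],.025]])[0]
            ds=[d for d in M[n] if np.hypot(*(np.array(d["bbox"][:2])-uv))<(25 if n=="wrist" else 10)]
            if ds: obs.append((C[n],ds[0]["mask"]))
        if len(obs)==len(cams):
            r,f=fit(obs,q);print(nm,cams,r.round(4),np.degrees(r[2]).round(1),round(f,3))
E
```

```text
b1 ['wrist'] [0.6269 0.0811 1.2088] 69.3 0.467
b1 ['top'] [0.6286 0.0829 1.1118] 63.7 0.13
b1 ['scene'] [0.6279 0.0792 1.1614] 66.5 0.057
b1 ['top', 'scene'] [0.629  0.0807 1.1404] 65.3 0.104
b2 ['wrist'] [0.5432 0.2399 1.9168] 109.8 0.062
b2 ['top'] [0.5562 0.2313 1.0572] 60.6 0.707
b2 ['scene'] [0.5377 0.2351 1.8867] 108.1 0.065
b2 ['top', 'scene'] [0.5399 0.2364 1.9157] 109.8 0.402
b3 ['wrist'] [0.4346 0.0989 1.1908] 68.2 0.036
b3 ['scene'] [0.4308 0.0959 1.1371] 65.2 0.07
```

```bash
cat >> h.py <<'E'
def draw(im,c,q,opened=False):
    t=.5 if opened else 0
    def line(P,col):
        uv=proj(c,posed(q,np.array(P)));cv2.polylines(im,[(uv*16).round().astype(np.int32)],True,col,1,cv2.LINE_AA,shift=4)
    for z in(0,.032): line([[.036,.028,z],[.036,-.028,z],[-.036,-.028,z],[-.036,.028,z]],(0,255,0))
    a=.5-t
    line([[-.008,.025,.037],[-.008,-.025,.037],[-.008-.028*np.cos(a),-.025,.037+.028*np.sin(a)],[-.008-.028*np.cos(a),.025,.037+.028*np.sin(a)]],(0,0,255))
    line([[-.008,.027,.037],[-.008,-.027,.037],[-.008+.044*np.cos(t),-.027,.037+.044*np.sin(t)],[-.008+.044*np.cos(t),.027,.037+.044*np.sin(t)]],(255,100,0))
def show(name,im,c,qs,box,scale,opened=()):
    a=cv2.resize(im,None,fx=scale,fy=scale,interpolation=cv2.INTER_CUBIC);c=dict(c)
    for k in("fx","fy"):c[k]=c[k]*scale
    for k in("cx","cy"):c[k]=(c[k]+.5)*scale-.5
    for i,q in enumerate(qs): draw(a,c,q,i in opened)
    x0,y0,x1,y1=[int(v*scale) for v in box];cv2.imwrite(name,a[y0:y1,x0:x1])
E
python3 - <<'E'
from h import *
import pickle
I,C,M=pickle.load(open("m1.pkl","rb"))
show("pics/w1f.png",I["wrist"],C["wrist"],[(.6285,.0805,1.15),(.5425,.2395,1.915),(.4346,.0989,1.19)],(215,85,445,320),2.5)
E
```

```text
(no output)
```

View pics/w1f.png

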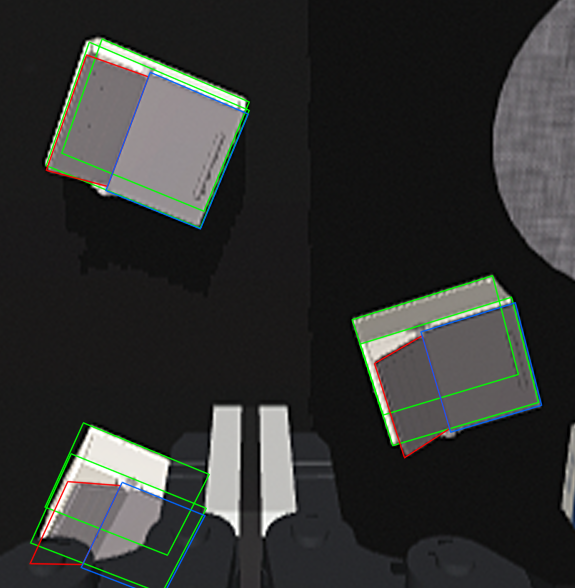

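Plates are the ridged sections on the −y side and the fitted models match box 3 (near) and box 2 closely. Pressing the near box first.

Run:
```python
from h import *
print(sense()['joints'])
p,r=plan(.4253,.0757,.10,-111.8,9)
```

```text
[ 1.34433353e-01  1.76720801e-01 -9.76296332e-02  1.29442585e+00
  6.53354487e-04  1.14700946e-01]
max 0.75 end [0.4252 0.0759 0.0998] step mm 22.209232314512807
[[0.08,-0.15,0.4,0.0,0.0,-0.75],[0.09,-0.14,0.4,0.0,0.0,-0.74],[0.11,-0.13,0.4,0.0,0.0,-0.75],[0.13,-0.11,0.4,0.0,0.0,-0.74],[0.14,-0.09,0.4,0.0,0.0,-0.75],[0.15,-0.07,0.4,0.0,0.0,-0.74],[0.16,-0.06,0.41,0.0,0.0,-0.75],[0.16,-0.03,0.4,0.0,0.0,-0.74],[0.17,-0.01,0.41,-0.01,0.01,-0.75]]
```

Emit:
move_arm([
  [[0.08,-0.15,0.4,0,0,-0.75],[0.09,-0.14,0.4,0,0,-0.74],[0.11,-0.13,0.4,0,0,-0.75],[0.13,-0.11,0.4,0,0,-0.74],[0.14,-0.09,0.4,0,0,-0.75],[0.15,-0.07,0.4,0,0,-0.74],[0.16,-0.06,0.4,0,0,-0.75],[0.16,-0.03,0.4,0,0,-0.74],[0.17,-0.01,0.4,0,0,-0.75]],
], grip=1)

```text
time: 3.7
ee_pos: [0.4254, 0.0773, 0.097]
tool_rot: [-1.815, 2.556, -0.004]
ft_force: [0.3, -0.7, -0.1]
opening: -0.0001
```

Run:
```python
from h import *
s=sense();print(s['time'],s['ee_pos'],yaw(),s['ft_force'])
c=calibration("wrist");im=snapshot("wrist")
show("pics/w2.png",im,c,[(.4346,.0989,1.19)],(120,0,520,400),1.5)
plan(.4253,.0757,.08,-111.8,2)
```

```text
3.7 [0.42540629 0.07725066 0.09702514] (np.float64(-109.24039179971798), np.float64(0.4002539016842169)) [ 0.31505475 -0.70382677 -0.12915952]
max 0.15 end [0.4252 0.0757 0.08  ] step mm 7.582875444051551
[[0.01,-0.02,0.15,-0.01,0.01,0.15],[0.0,-0.01,0.15,-0.01,0.0,0.14]]
```

View pics/w2.png

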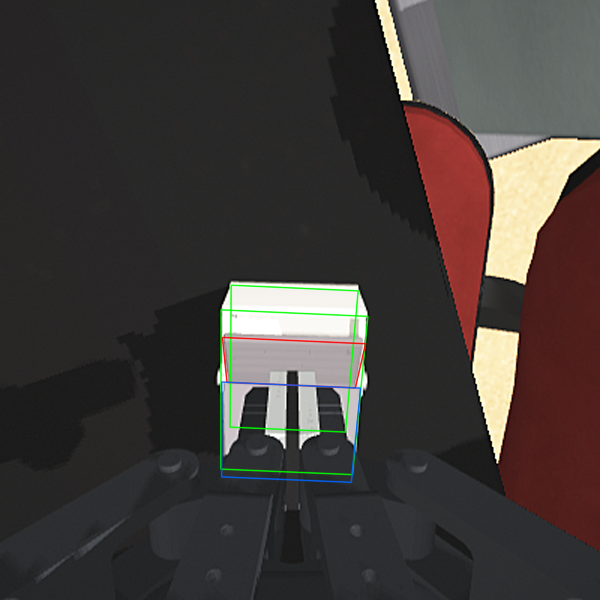

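Emit:
move_arm([
  [[0.01,-0.01,0.2,0,0,0],[0,0,0.15,0,0,0],[0,0,0.1,0,0,0],[0,0,0.05,0,0,0]],
])

```text
time: 4.25
ee_pos: [0.4253, 0.0769, 0.0698]
tool_rot: [-1.816, 2.557, -0.003]
ft_force: [-1.4, -0.1, 2.5]
opening: 0.0001
```

Emit:
move_arm([
  [[0,0,0.04,0,0,0],[0,0,0.04,0,0,0]],
])

```text
time: 4.5
ee_pos: [0.4256, 0.0769, 0.0659]
tool_rot: [-1.815, 2.557, -0.004]
ft_force: [-1.7, -0.6, 2.7]
opening: -0.0
```

Emit:
move_arm([
  [[0,0,0.04,0,0,0],[0,0,0.04,0,0,0]],
])

```text
time: 4.75
ee_pos: [0.4259, 0.0768, 0.0624]
tool_rot: [-1.815, 2.557, -0.006]
ft_force: [-12.5, -2.5, 50.3]
opening: -0.0001
```

Emit:
move_arm([
  [[0,0,-0.3,0,0,0],[0,0,-0.7,0,0,0],[0,0,-0.6,0,0,0]],
])

```text
time: 5.12
ee_pos: [0.4242, 0.0769, 0.1428]
tool_rot: [-1.816, 2.559, -0.001]
ft_force: [0.9, -0.6, -1.0]
opening: 0.0001
```

Run:
```python
from h import *
s=sense();print(s['time'],s['ee_pos'],yaw(),s['ft_force'])
c=calibration("wrist");im=snapshot("wrist")
ds=[d for d in outline_of("box_a","wrist") if d["conf"]>.3]
for d in ds: print(d["conf"],d["bbox"])
show("pics/w3.png",im,c,[(.4346,.0989,1.22)],(120,0,520,400),1.5,(0,))
```

```text
5.125 [0.42416403 0.07694532 0.14278914] (np.float64(-109.28130805257871), np.float64(0.20517085107329833)) [ 0.88223393 -0.59471161 -0.98381301]
0.67 [312.6, 228.7, 79.7, 117.4]
0.55 [71.8, 283.6, 123.7, 104.5]
```

View pics/w3.png

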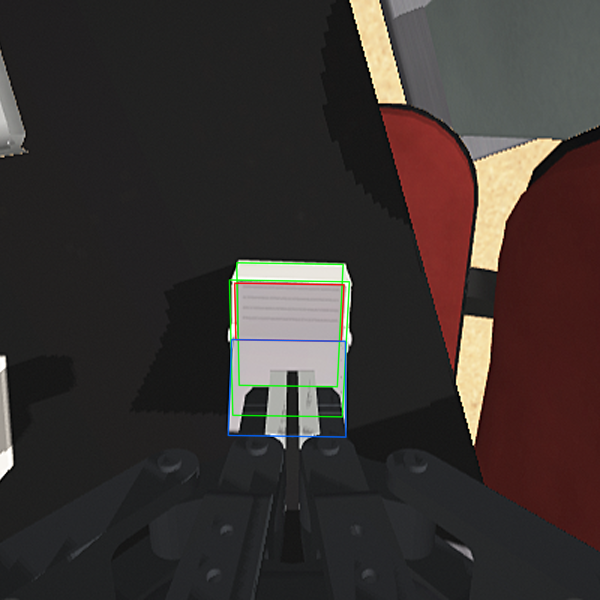

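Run:
```python
from h import *
p,r=plan(.485,.145,.16,180,8)
plan(.551,.216,.12,110,8,p,r)
```

```text
max 0.89 end [0.485  0.1452 0.1598] step mm 11.715374513859981
[[-0.21,-0.08,-0.04,0.0,0.01,0.88],[-0.22,-0.05,-0.04,0.0,0.0,0.88],[-0.23,-0.02,-0.04,0.0,0.01,0.89],[-0.22,0.02,-0.04,0.0,0.01,0.88],[-0.22,0.05,-0.04,-0.01,0.0,0.89],[-0.21,0.09,-0.04,0.0,0.01,0.88],[-0.2,0.11,-0.04,-0.01,0.0,0.89],[-0.17,0.15,-0.03,0.0,0.01,0.88]]
max 0.88 end [0.5513 0.2159 0.1202] step mm 13.351029922818688
[[-0.17,0.18,0.1,0.0,0.0,0.88],[-0.14,0.2,0.1,0.0,0.0,0.87],[-0.1,0.22,0.1,0.0,0.0,0.88],[-0.07,0.23,0.1,0.0,0.0,0.87],[-0.03,0.24,0.1,0.0,0.0,0.88],[0.0,0.24,0.1,0.0,0.0,0.87],[0.04,0.24,0.1,0.0,0.0,0.88],[0.07,0.23,0.09,0.0,0.0,0.87]]
```

Emit:
move_arm([
  [[-0.21,-0.08,-0.04,0,0,0.88],[-0.22,-0.05,-0.04,0,0,0.88],[-0.23,-0.02,-0.04,0,0,0.88],[-0.22,0.02,-0.04,0,0,0.88],[-0.22,0.05,-0.04,0,0,0.88],[-0.21,0.09,-0.04,0,0,0.88],[-0.2,0.11,-0.04,0,0,0.88],[-0.17,0.15,-0.03,0,0,0.88],[-0.17,0.18,0.1,0,0,0.88],[-0.14,0.2,0.1,0,0,0.88],[-0.1,0.22,0.1,0,0,0.88],[-0.07,0.23,0.1,0,0,0.88],[-0.03,0.24,0.1,0,0,0.88],[0,0.24,0.1,0,0,0.88],[0.04,0.24,0.1,0,0,0.88],[0.07,0.23,0.09,0,0,0.88]],
])

```text
time: 7.22
ee_pos: [0.5567, 0.216, 0.1062]
tool_rot: [-1.905, -2.491, 0.001]
ft_force: [0.6, -0.3, 0.4]
opening: 0.0001
```

Run:
```python
from h import *
s=sense();print(s['time'],s['ee_pos'],yaw(),s['ft_force'],s['joints'].round(2) if hasattr(s['joints'],'round') else s['joints'])
c=calibration("wrist");im=snapshot("wrist")
show("pics/w4.png",im,c,[(.5425,.2395,1.915)],(120,0,520,400),1.5)
plan(.551,.216,.075,110,3)
```

```text
7.225 [0.55668067 0.21599028 0.10617807] (np.float64(105.2075555107094), np.float64(0.3238706340177538)) [ 0.62960206 -0.33266304  0.41902921] [ 0.23  0.47 -0.15  0.96  0.    1.54]
max 0.21 end [0.5513 0.216  0.075 ] step mm 10.688779163215974
[[0.01,-0.04,0.2,-0.01,-0.01,-0.17],[0.01,-0.04,0.2,-0.01,-0.01,-0.18],[0.0,-0.04,0.21,0.0,-0.01,-0.17]]
```

View pics/w4.png

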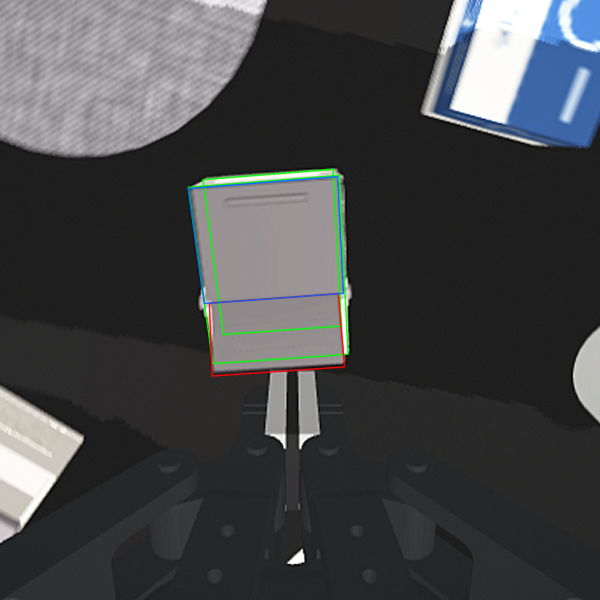

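Model fits box 2 to about 1 mm. Going down.

Emit:
move_arm([
  [[0.01,-0.04,0.2,0,0,-0.17],[0.01,-0.04,0.2,0,0,-0.18],[0,-0.03,0.2,0,0,-0.17],[0,0,0,0,0,0]],
])

```text
time: 7.78
ee_pos: [0.5498, 0.2153, 0.072]
tool_rot: [-1.779, -2.581, 0.003]
ft_force: [-0.6, -0.3, 0.2]
opening: -0.0001
```

Emit:
move_arm([
  [[0,0,0.03,0,0,0],[0,0,0.03,0,0,0]],
])

```text
time: 8.02
ee_pos: [0.5501, 0.2152, 0.0694]
tool_rot: [-1.779, -2.581, 0.002]
ft_force: [-0.5, -0.7, 1.9]
opening: -0.0
```

Emit:
move_arm([
  [[0,0,0.03,0,0,0],[0,0,0.03,0,0,0]],
])

```text
time: 8.28
ee_pos: [0.5503, 0.2151, 0.0666]
tool_rot: [-1.78, -2.582, 0.001]
ft_force: [-0.4, -1.3, 1.7]
opening: -0.0001
```

Emit:
move_arm([
  [[0,0,0.03,0,0,0],[0,0,0.03,0,0,0]],
])

```text
time: 8.52
ee_pos: [0.5504, 0.2151, 0.0635]
tool_rot: [-1.78, -2.582, 0.001]
ft_force: [0.6, -1.3, 2.0]
opening: -0.0002
```

Emit:
move_arm([
  [[0,0,0.02,0,0,0]],
])

```text
time: 8.65
ee_pos: [0.5506, 0.2151, 0.0628]
tool_rot: [-1.78, -2.582, 0.001]
ft_force: [-4.6, -3.1, 17.4]
opening: 0.0001
```

Box 2 is free as well: no resistance until 17 N with the tip at 38 mm. Next is box 1, and I'll look at it before pressing.

Run:
```python
from h import *
p,r=tool()
p=p+[0,0,.08]
plan(.6205,.0614,.14,65,6,p,r)
```

```text
max 0.77 end [0.6204 0.0613 0.1398] step mm 28.43413441622586
[[-0.56,0.04,0.01,0.0,0.0,0.76],[-0.55,0.11,0.01,-0.01,0.0,0.76],[-0.53,0.18,0.01,0.0,0.0,0.77],[-0.51,0.25,0.0,-0.01,0.0,0.76],[-0.47,0.32,0.01,-0.01,-0.01,0.77],[-0.42,0.37,0.01,0.0,0.0,0.76]]
```

Emit:
move_arm([
  [[0,0,-0.3,0,0,0],[0,0,-0.65,0,0,0],[0,0,-0.65,0,0,0],[-0.56,0.04,0,0,0,0.76],[-0.55,0.11,0,0,0,0.76],[-0.53,0.18,0,0,0,0.77],[-0.51,0.25,0,0,0,0.76],[-0.47,0.32,0,0,0,0.77],[-0.42,0.37,0,0,0,0.76],[0,0,0,0,0,0]],
])

```text
time: 9.9
ee_pos: [0.6215, 0.0574, 0.1513]
tool_rot: [-2.664, -1.655, -0.003]
ft_force: [0.1, 0.3, 0.5]
opening: 0.0001
```

Run:
```python
from h import *
s=sense();print(s['time'],s['ee_pos'],yaw(),s['ft_force'])
c=calibration("wrist");im=snapshot("wrist")
ds=[d for d in outline_of("box_a","wrist") if d["conf"]>.3]
for d in ds: print(d["conf"],d["bbox"])
uv=proj(c,[[.63,.085,.025]])[0]; d=min(ds,key=lambda d:np.hypot(*(np.array(d["bbox"][:2])-uv)))
q,f=fit([(c,d["mask"])],(.63,.085,1.15));print(q,f,np.degrees(q[2]))
show("pics/w5.png",im,c,[q],(120,0,520,400),1.5)
```

```text
9.9 [0.62148655 0.05739393 0.15131367] (np.float64(63.68474473466632), np.float64(0.333621274108105)) [0.05235203 0.33741369 0.48746992]
0.85 [84.1, 41.7, 165.4, 81.5]
0.85 [72.4, 251.1, 138.5, 104.8]
0.57 [312.1, 164.0, 86.4, 103.6]
[0.63080031 0.08309804 1.1280337 ] 0.05131918327353424 64.63156997809459
```

View pics/w5.png

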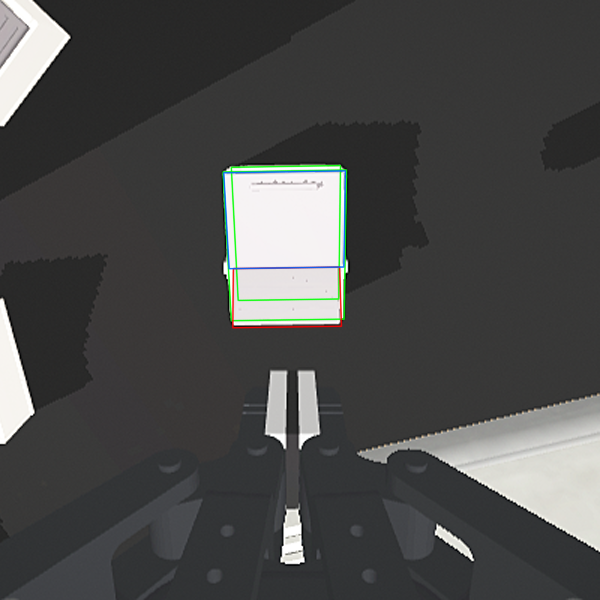

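Run:
```python
from h import *
plan(.6201,.0605,.075,64.6,4)
```

```text
max 0.39 end [0.6203 0.0605 0.0748] step mm 19.50640920313116
[[0.0,-0.01,0.38,-0.01,-0.01,-0.02],[0.01,0.0,0.38,0.0,-0.01,-0.02],[0.0,-0.01,0.38,-0.01,0.0,-0.01],[0.01,0.0,0.39,0.0,-0.01,-0.02]]
```

Emit:
move_arm([
  [[0.01,0,0.38,0,0,-0.02],[0.01,0,0.38,0,0,-0.02],[0.01,0,0.38,0,0,-0.02],[0.01,0,0.36,0,0,-0.02],[0,0,0,0,0,0]],
])

```text
time: 10.62
ee_pos: [0.62, 0.0664, 0.0763]
tool_rot: [-2.637, -1.696, -0.005]
ft_force: [-0.1, -0.0, 0.4]
opening: -0.0002
```

Emit:
move_arm([
  [[-0.12,0,0,0,0,0],[0,0,0.04,0,0,0]],
])

```text
time: 10.88
ee_pos: [0.6177, 0.0613, 0.076]
tool_rot: [-2.636, -1.699, -0.008]
ft_force: [-0.4, -0.6, -0.3]
opening: -0.0002
```

Emit:
move_arm([
  [[0,0,0.08,0,0,0],[0,0,0.04,0,0,0]],
])

```text
time: 11.12
ee_pos: [0.6183, 0.0609, 0.0728]
tool_rot: [-2.639, -1.7, -0.011]
ft_force: [-11.4, -0.5, 32.4]
opening: 0.0001
```

Emit:
move_arm([
  [[0,0,0,0,0,0]],
])

```text
time: 11.25
ee_pos: [0.6181, 0.061, 0.0739]
tool_rot: [-2.639, -1.7, -0.012]
ft_force: [-3.4, 1.8, 5.3]
opening: 0.0001
```

Run:
```python
from h import *
s=sense();print(s['ee_pos'],s['ft_force'])
im=snapshot("wrist");cv2.imwrite("pics/w6.png",im[80:380,150:490])
```

```text
[0.61810635 0.06095754 0.07393678] [-3.43544204  1.79010406  5.27010391]
```

View pics/w6.png

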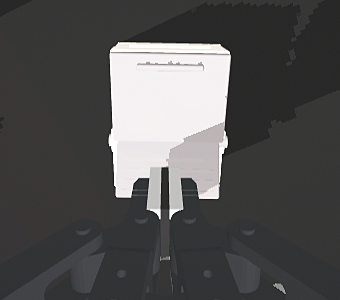

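Box 1 is seized: 32 N at a tip height of 48 mm with its lid still shut. Box 2 blocks box 1's straight path to the round pad, so the two free boxes go to the stock pad first.

Run:
```python
from h import *
p,r=tool()
plan(.436,.09,.18,69,7,p+[0,0,.08],r)
```

```text
max 0.52 end [0.4361 0.09   0.1798] step mm 26.981475126464087
[[-0.14,-0.51,-0.08,0.0,-0.01,-0.05],[-0.13,-0.51,-0.08,0.0,-0.01,-0.05],[-0.13,-0.51,-0.08,0.0,0.0,-0.05],[-0.13,-0.51,-0.07,0.0,-0.01,-0.05],[-0.12,-0.51,-0.07,0.0,0.0,-0.05],[-0.12,-0.52,-0.08,0.01,-0.01,-0.05],[-0.11,-0.51,-0.07,0.0,0.0,-0.04]]
```

Emit:
move_arm([
  [[0,0,-0.3,0,0,0],[0,0,-0.65,0,0,0],[0,0,-0.65,0,0,0],[-0.14,-0.51,-0.08,0,-0.01,-0.05],[-0.13,-0.51,-0.08,0,-0.01,-0.05],[-0.13,-0.51,-0.08,0,0,-0.05],[-0.13,-0.51,-0.07,0,-0.01,-0.05],[-0.12,-0.51,-0.07,0,0,-0.05],[-0.12,-0.51,-0.08,0,-0.01,-0.05],[-0.11,-0.51,-0.07,0,0,-0.05],[0,0,0,0,0,0]],
], grip=0)

```text
time: 12.68
ee_pos: [0.4331, 0.0897, 0.1921]
tool_rot: [2.579, 1.779, 0.018]
ft_force: [-0.2, -0.3, 0.4]
opening: 0.0858
```

```bash
cat > look.py <<'E'
from h import *
import sys
q0=eval(sys.argv[1]);name=sys.argv[2];op=int(sys.argv[3])
s=sense();print(s['time'],s['ee_pos'],yaw(),s['ft_force'],s['opening'],'j6',s['joints'][5])
c=calibration("wrist");im=snapshot("wrist")
ds=[d for d in outline_of("box_a","wrist") if d["conf"]>.3]
for d in ds: print(round(d["conf"],2),d["bbox"])
q=q0
if ds:
    uv=proj(c,[[q0[0],q0[1],.025]])[0]; d=min(ds,key=lambda d:np.hypot(*(np.array(d["bbox"][:2])-uv)))
    q,f=fit([(c,d["mask"])],q0,HO if op else H);print(q.round(4),round(f,3),np.degrees(q[2]))
show(name,im,c,[q],(20,0,620,400),1.3,(0,) if op else ())
E
python3 look.py "(.4346,.0989,1.21)" pics/w7.png 1
```

```text
12.675 [0.43314097 0.08967041 0.19207003] (np.float64(69.1885179267908), np.float64(0.8258591161406632)) [-0.22711532 -0.28242529  0.36848957] 0.08575005233482616 j6 1.9538181146940787
0.93 [309.1, 174.4, 69.1, 91.3]
0.9 [541.8, 107.0, 121.5, 94.1]
0.7 [376.9, 8.2, 35.8, 16.5]
[0.434  0.0973 1.2063] 0.028 69.11390386130552
```

View pics/w7.png

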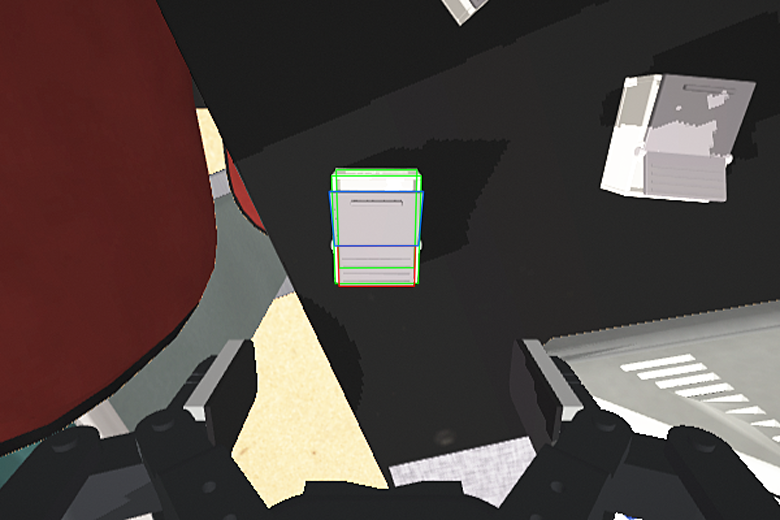

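Run:
```python
from h import *
plan(.4369,.1048,.06,69.1,5)
```

```text
max 0.53 end [0.4369 0.1046 0.0602] step mm 26.688012290165037
[[0.06,-0.02,0.53,0.02,-0.01,0.0],[0.06,-0.02,0.53,0.01,0.0,0.0],[0.06,-0.02,0.52,0.02,-0.01,0.0],[0.06,-0.02,0.53,0.01,0.0,0.0],[0.05,-0.01,0.52,0.02,-0.01,0.01]]
```

Emit:
move_arm([
  [[0.06,-0.02,0.5,0.02,-0.01,0],[0.06,-0.02,0.5,0.02,0,0],[0.06,-0.02,0.5,0.02,-0.01,0],[0.06,-0.02,0.5,0.01,0,0],[0.05,-0.01,0.4,0.02,-0.01,0],[0,0,0,0,0,0]],
])

```text
time: 13.52
ee_pos: [0.4439, 0.1041, 0.0688]
tool_rot: [2.588, 1.779, 0.003]
ft_force: [0.3, -0.2, -0.2]
opening: 0.0854
```

Run:
```python
from h import *
s=sense();print(s['ee_pos'],yaw(),s['ft_force'])
plan(.4369,.1048,.031,69.1,3)
im=snapshot("wrist");cv2.imwrite("pics/w8.png",im)
```

```text
[0.44391592 0.1041023  0.068846  ] (np.float64(69.01448188250353), np.float64(0.12907817237104996)) [ 0.30783338 -0.17713808 -0.19644081]
max 0.26 end [0.4367 0.1048 0.0308] step mm 13.275918047351754
[[-0.01,-0.05,0.25,0.0,0.0,0.0],[-0.01,-0.04,0.25,0.01,0.0,0.0],[-0.02,-0.05,0.26,0.0,-0.01,-0.01]]
```

View pics/w8.png

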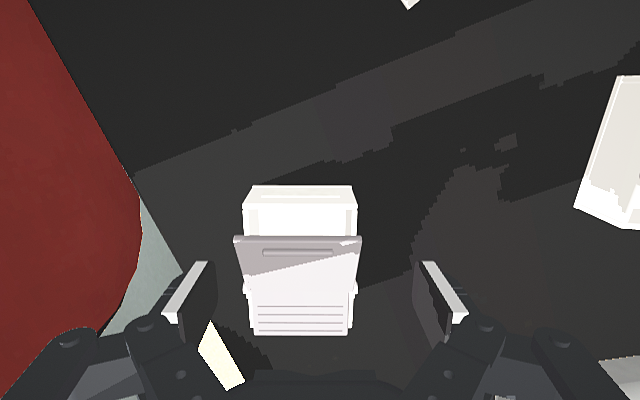

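Emit:
move_arm([
  [[-0.01,-0.14,0.05,0,0,0],[-0.01,0,0.3,0,0,0],[-0.01,0,0.3,0,0,0],[0,0,0.12,0,0,0],[0,0,0,0,0,0]],
])

```text
time: 14.2
ee_pos: [0.4388, 0.1053, 0.0334]
tool_rot: [2.586, 1.776, 0.013]
ft_force: [0.1, 0.7, 0.0]
opening: 0.0856
```

Emit:
move_arm([
  [[0,-0.03,0.04,0,0,0],[0,0,0,0,0,0],[0,0,0,0,0,0],[0,0,0,0,0,0]],
], grip=0.42)

```text
time: 14.7
ee_pos: [0.4375, 0.106, 0.0326]
tool_rot: [2.585, 1.776, 0.014]
ft_force: [-1.1, -1.1, -2.9]
opening: 0.0546
```

Run:
```python
from h import *
s=sense();print(s['ee_pos'],yaw(),s['ft_force'],s['opening'])
im=snapshot("wrist");cv2.imwrite("pics/w9.png",im)
c=calibration("top");t=snapshot("top")
for d in outline_of("stock_pad","top"): 
    print(d["conf"],d["bbox"]); r=cv2.minAreaRect(np.argwhere(d["mask"])[:,::-1].astype(np.float32)); print(np.round([ray(c,*p,0)[:2] for p in cv2.boxPoints(r)],3))
```

```text
[0.43754942 0.10599658 0.03260922] (np.float64(68.98290748156539), np.float64(0.6051869416717425)) [-1.06397797 -1.05653087 -2.93317919] 0.05461701466462542
0.6 [406.8, 238.1, 67.5, 51.0]
[[ 0.358 -0.108]
 [ 0.523 -0.126]
 [ 0.502 -0.339]
 [ 0.338 -0.32 ]]
```

View pics/w9.png

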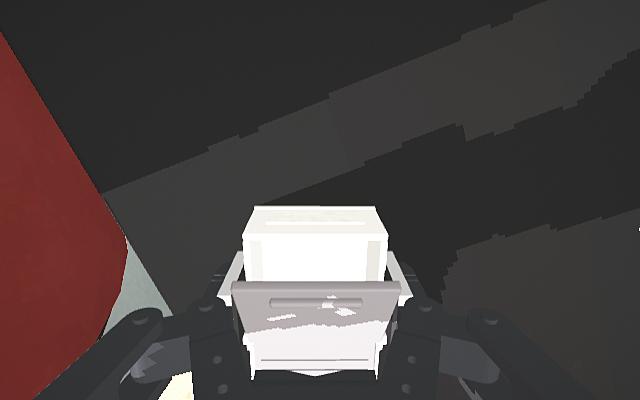

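Run:
```python
from h import *
p,r=plan(.432,-.08,.0325,77,9)
plan(.4262,-.2615,.0325,84.4,9,p,r)
```

```text
max 0.41 end [ 0.4322 -0.0801  0.0326] step mm 20.99404677521701
[[-0.39,0.14,0.0,0.01,0.0,-0.09],[-0.39,0.13,0.0,0.01,0.0,-0.09],[-0.39,0.12,0.0,0.01,0.0,-0.09],[-0.4,0.12,0.0,0.0,0.0,-0.09],[-0.4,0.11,0.0,0.01,0.0,-0.09],[-0.4,0.11,0.0,0.0,-0.01,-0.09],[-0.4,0.1,0.0,0.01,0.0,-0.09],[-0.4,0.09,0.0,0.0,-0.01,-0.09],[-0.41,0.09,-0.01,0.01,0.0,-0.08]]
max 0.4 end [ 0.4263 -0.2613  0.0325] step mm 20.39607805437114
[[-0.4,0.08,0.0,0.0,0.0,-0.08],[-0.4,0.07,0.0,0.0,0.0,-0.08],[-0.4,0.07,0.0,0.0,0.0,-0.08],[-0.4,0.06,0.0,0.0,0.0,-0.08],[-0.4,0.06,0.0,0.0,0.0,-0.08],[-0.4,0.05,0.0,0.0,0.0,-0.09],[-0.4,0.04,0.0,0.0,0.0,-0.08],[-0.4,0.04,0.0,0.0,0.0,-0.09],[-0.39,0.03,0.0,0.0,0.0,-0.08]]
```

Emit:
move_arm([
  [[-0.2,0.07,0,0,0,-0.05],[-0.39,0.13,0,0,0,-0.09],[-0.39,0.12,0,0,0,-0.09],[-0.4,0.12,0,0,0,-0.09]],
])

```text
time: 15.35
ee_pos: [0.4349, 0.031, 0.0324]
tool_rot: [2.529, 1.855, 0.015]
ft_force: [0.3, 1.3, -1.9]
opening: 0.0548
```

Run:
```python
from h import *
print(yaw())
plan(.428,-.235,.0325,84,13)
```

```text
(np.float64(72.502918946231), np.float64(0.623267529738259))
max 0.41 end [ 0.4279 -0.2349  0.0323] step mm 20.74246851269154
[[-0.39,0.11,0.0,0.0,0.0,-0.09],[-0.4,0.11,0.0,0.0,0.0,-0.09],[-0.4,0.1,0.0,0.01,0.0,-0.09],[-0.4,0.09,0.0,0.0,0.0,-0.09],[-0.4,0.09,0.0,0.01,0.0,-0.09],[-0.4,0.08,0.0,0.0,0.0,-0.09],[-0.4,0.08,0.0,0.01,0.0,-0.09],[-0.4,0.07,0.0,0.01,0.0,-0.09],[-0.4,0.06,0.0,0.0,0.0,-0.09],[-0.41,0.06,0.0,0.01,0.0,-0.08],[-0.41,0.05,0.0,0.0,-0.01,-0.09],[-0.41,0.04,-0.01,0.01,0.0,-0.08],[-0.4,0.04,0.0,0.0,-0.01,-0.09]]
```

Emit:
move_arm([
  [[-0.39,0.11,0,0,0,-0.09],[-0.4,0.11,0,0,0,-0.09],[-0.4,0.1,0,0,0,-0.09],[-0.4,0.09,0,0,0,-0.09],[-0.4,0.09,0,0,0,-0.09],[-0.4,0.08,0,0,0,-0.09]],
])

```text
time: 16.1
ee_pos: [0.4303, -0.0991, 0.0325]
tool_rot: [2.435, 1.976, 0.016]
ft_force: [0.6, 1.3, -1.7]
opening: 0.055
```

Emit:
move_arm([
  [[-0.4,0.08,0,0,0,-0.09],[-0.4,0.07,0,0,0,-0.07],[-0.4,0.06,0,0,0,-0.06],[-0.4,0.06,0,0,0,-0.06],[-0.4,0.06,0,0,0,-0.06],[-0.4,0.05,0,0,0,-0.06],[-0.3,0.04,0,0,0,0]],
])

```text
time: 16.98
ee_pos: [0.4089, -0.2142, 0.0317]
tool_rot: [-2.313, -2.053, -0.053]
ft_force: [-11.8, 25.8, 35.5]
opening: 0.0548
```

Run:
```python
from h import *
s=sense();print(s['time'],s['ee_pos'],yaw(),s['ft_force'])
plan(.4262,-.2615,.0325,84.4,2)
for n in ["wrist","top"]: cv2.imwrite(f"pics/x_{n}.png",snapshot(n))
```

```text
16.975 [ 0.40894735 -0.21422729  0.03173419] (np.float64(83.17023466137991), np.float64(3.4015207052991374)) [-11.8325732   25.79758928  35.48663178]
max 0.45 end [ 0.4262 -0.2616  0.0326] step mm 25.347583711273153
[[-0.45,0.23,-0.04,-0.04,-0.17,-0.06],[-0.45,0.22,-0.02,-0.03,-0.16,-0.06]]
```

View pics/x_wrist.png

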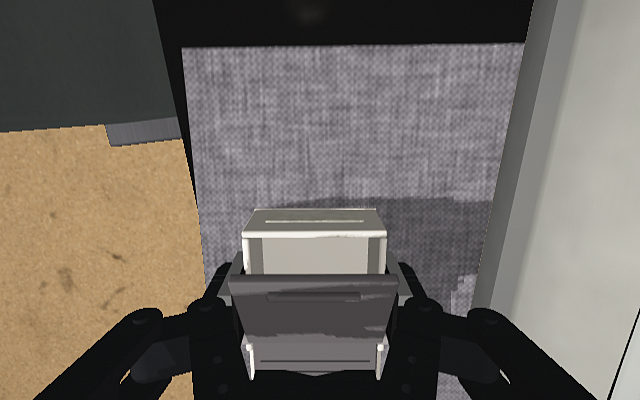

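View pics/x_top.png

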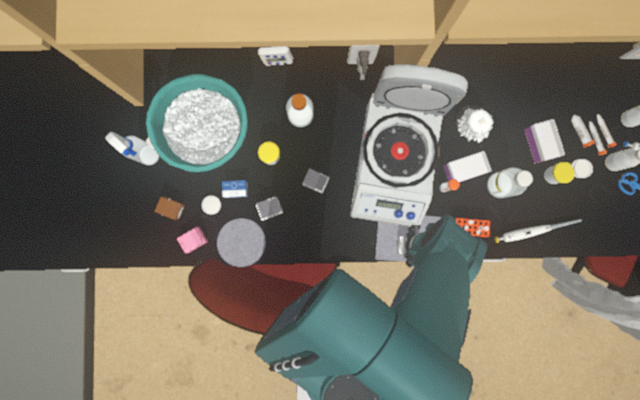

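Run:
```python
from h import *
s=sense();print(s['joints'],s['effort'],s['qvel'],s['wrist_torque']); p,r=tool();print(r.as_matrix().round(3))
im=snapshot("scene");cv2.imwrite("pics/s2.png",cv2.resize(im[120:400,230:560],None,fx=2,fy=2,interpolation=cv2.INTER_CUBIC))
```

```text
[-0.68452     0.37327065 -0.57233165  0.66655742  0.03906575  1.006162  ] [ -4.29336458 -43.88417959  34.11399722  -9.61305052  -1.52040146
  -0.24858844] [ 0.01757515 -0.00533631 -0.01224651 -0.01511765 -0.01985363  0.02983726] [4.01605954 1.47836578 0.95360178]
[[ 0.121  0.993 -0.007]
 [ 0.991 -0.12   0.056]
 [ 0.055 -0.014 -0.998]]
```

View pics/s2.png

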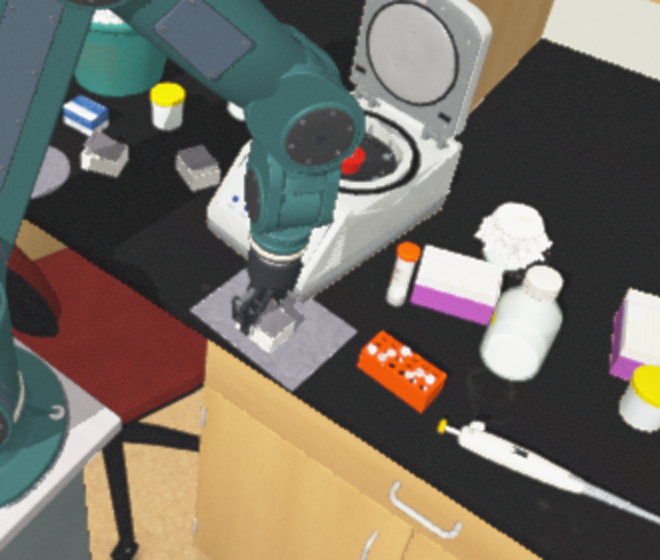

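The tool is being pushed (−12, 26, 35) N. It was deflected toward −x and stalled at y=−0.214, probably with the wide jaw linkage against a centrifuge knob. I'll back off, turn the tool so the jaws open along y, and then continue.

Run:
```python
from h import *
plan(.412,-.185,.0325,83,3)
```

```text
max 0.21 end [ 0.412  -0.1848  0.0323] step mm 10.511898020814318
[[0.21,0.0,0.01,-0.03,-0.1,0.0],[0.2,0.0,0.0,-0.03,-0.11,0.0],[0.21,-0.01,0.0,-0.02,-0.1,0.01]]
```

Emit:
move_arm([
  [[0.2,0,0,-0.02,-0.1,0],[0.2,0,0,-0.03,-0.1,0]],
])

```text
time: 17.38
ee_pos: [0.4102, -0.1966, 0.0328]
tool_rot: [-2.341, -2.071, -0.015]
ft_force: [1.7, -1.7, -3.7]
opening: 0.055
```

Run:
```python
from h import *
s=sense();print(s['time'],s['ee_pos'],yaw(),s['ft_force'],s['wrist_torque'])
p,r=plan(.412,-.175,.0325,130,6)
c=calibration("wrist");im=snapshot("wrist");cv2.imwrite("pics/w10.png",im)
```

```text
17.375 [ 0.41022358 -0.19655093  0.03282703] (np.float64(82.98553640836354), np.float64(1.0604133650786352)) [ 1.65949682 -1.73034561 -3.68792061] [ 0.02823415 -0.0066522   0.0234274 ]
max 0.79 end [ 0.4122 -0.1751  0.0325] step mm 3.905124837953328
[[0.07,0.0,0.0,0.0,-0.02,-0.78],[0.07,0.01,0.0,0.0,-0.02,-0.78],[0.07,0.02,0.0,0.0,-0.02,-0.79],[0.07,0.02,0.0,0.0,-0.02,-0.78],[0.06,0.03,0.01,0.0,-0.01,-0.79],[0.06,0.05,0.0,0.01,-0.01,-0.78]]
```

View pics/w10.png

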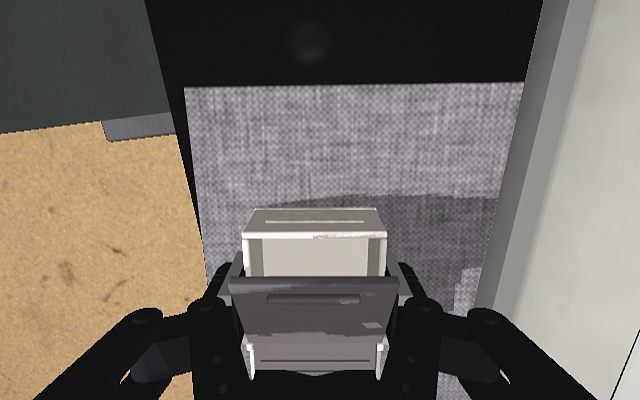

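Emit:
move_arm([
  [[0.07,0,0,0,-0.02,-0.78],[0.07,0.01,0,0,-0.02,-0.78],[0.07,0.02,0,0,-0.02,-0.78],[0.07,0.02,0,0,-0.02,-0.78],[0.06,0.03,0,0,-0.01,-0.78],[0.06,0.04,0,0,-0.01,-0.78]],
])

```text
time: 18.18
ee_pos: [0.4128, -0.1729, 0.0329]
tool_rot: [1.288, 2.862, 0.002]
ft_force: [1.0, 2.2, 0.4]
opening: 0.0549
```

Run:
```python
from h import *
s=sense();print(s['time'],s['ee_pos'],yaw(),s['ft_force'],s['opening'])
p,r=plan(.412,-.23,.0325,174.4,7)
```

```text
18.175 [ 0.41278948 -0.17293282  0.03288414] (np.float64(131.53048570411414), np.float64(0.21537746601675106)) [1.04441475 2.20875077 0.37605016] 0.05489823292606189
max 0.62 end [ 0.4118 -0.2299  0.0324] step mm 8.381527307120106
[[-0.12,-0.11,0.0,0.0,0.0,-0.61],[-0.11,-0.12,0.0,0.0,0.0,-0.61],[-0.09,-0.13,0.0,0.0,0.0,-0.61],[-0.08,-0.14,0.0,0.0,0.01,-0.61],[-0.07,-0.15,0.0,0.0,0.0,-0.62],[-0.05,-0.16,0.0,0.0,0.01,-0.61],[-0.02,-0.16,0.01,0.01,0.0,-0.62]]
```

Emit:
move_arm([
  [[-0.12,-0.11,0,0,0,-0.61],[-0.11,-0.12,0,0,0,-0.61],[-0.09,-0.13,0,0,0,-0.61],[-0.08,-0.14,0,0,0,-0.61],[-0.07,-0.15,0,0,0,-0.61],[-0.05,-0.16,0,0,0,-0.61],[-0.02,-0.16,0,0,0,-0.62]],
])

```text
time: 19.05
ee_pos: [0.4123, -0.2273, 0.0328]
tool_rot: [0.104, 3.136, 0.009]
ft_force: [-0.7, 6.9, 5.3]
opening: 0.0549
```

Run:
```python
from h import *
s=sense();print(s['time'],s['ee_pos'],yaw(),s['ft_force'],s['opening'])
p,r=plan(.415,-.272,.0325,174.4,4)
c=calibration("wrist");im=snapshot("wrist");cv2.imwrite("pics/w11.png",im)
```

```text
19.05 [ 0.41234742 -0.2273105   0.03280822] (np.float64(176.18506244237298), np.float64(0.400446320588699)) [-0.69376342  6.86701157  5.32210469] 0.05485759200497808
max 0.23 end [ 0.4149 -0.2721  0.0327] step mm 11.597413504743201
[[-0.03,-0.22,0.0,0.01,0.01,0.04],[-0.03,-0.22,0.0,0.01,0.0,0.05],[-0.03,-0.22,0.0,0.01,0.01,0.04],[-0.03,-0.23,0.0,0.0,0.0,0.05]]
```

View pics/w11.png

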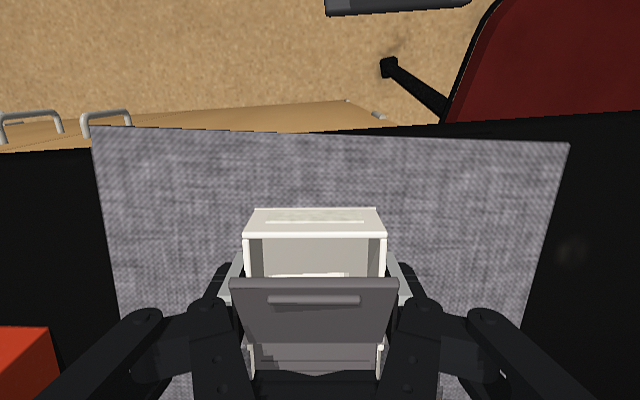

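Emit:
move_arm([
  [[0,0,0,0,0,0]],
])

```text
time: 19.23
ee_pos: [0.4124, -0.2282, 0.0329]
tool_rot: [0.095, 3.136, 0.008]
ft_force: [-0.8, 3.2, 3.0]
opening: 0.0548
```

Emit:
move_arm([
  [[-0.03,-0.2,-0.01,0,0,0.04],[-0.03,-0.2,0,0,0,0.04]],
])

```text
time: 19.48
ee_pos: [0.4142, -0.2485, 0.0331]
tool_rot: [0.117, 3.135, 0.008]
ft_force: [0.9, 0.2, -3.1]
opening: 0.0552
```

Run:
```python
from h import *
s=sense();print(s['time'],s['ee_pos'],yaw(),s['ft_force'],s['opening'],s['wrist_torque'])
c=calibration("wrist");im=snapshot("wrist");cv2.imwrite("pics/w12.png",im)
```

```text
19.475 [ 0.41419563 -0.24849425  0.03313948] (np.float64(175.71945728613622), np.float64(0.36150097306776297)) [ 0.89988732  0.24596639 -3.10358882] 0.05516536052526056 [ 0.03256481  0.02820953 -0.00904094]
```

View pics/w12.png

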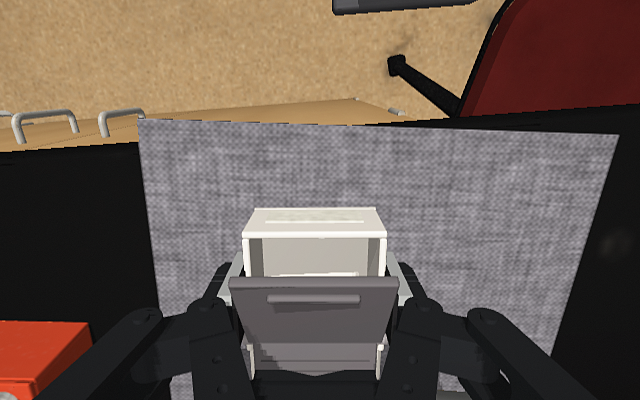

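Emit:
move_arm([
  [[0,-0.18,0.01,0,0,0.04],[0,-0.18,0.01,0,0,0.04],[0,0,0.01,0,0,0]],
])

```text
time: 19.9
ee_pos: [0.4137, -0.2679, 0.0327]
tool_rot: [0.142, 3.131, 0.011]
ft_force: [-5.2, -0.0, 13.0]
opening: 0.0546
```

Emit:
move_arm([
  [[0,0,0,0,0,0],[0,0,0,0,0,0],[0,0,0,0,0,0]],
], grip=0)

```text
time: 20.27
ee_pos: [0.414, -0.2688, 0.0329]
tool_rot: [0.144, 3.131, 0.009]
ft_force: [-0.3, 0.3, -0.3]
opening: 0.0858
```

Run:
```python
from h import *
s=sense();print(s['time'],s['ee_pos'],yaw(),s['ft_force'],s['opening'],s['wrist_torque'])
c=calibration("wrist");im=snapshot("wrist");cv2.imwrite("pics/w13.png",im)
```

```text
20.275 [ 0.4139657  -0.26882933  0.03287582] (np.float64(174.73637523229164), np.float64(0.5553620239543101)) [-0.27630355  0.27575568 -0.28472025] 0.08584645736541469 [ 0.00287712 -0.02116781 -0.03725878]
```

View pics/w13.png

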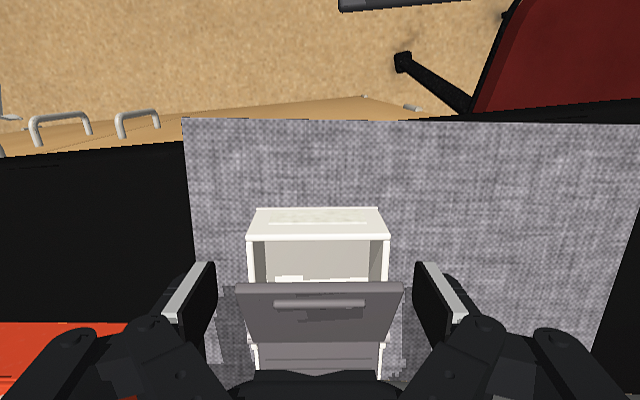

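Run:
```python
from h import *
p,r=tool()
p,r=plan(.42,-.02,.19,150,8,p+[0,0,.15],r)
plan(.5395,.235,.18,110,9,p,r)
```

```text
max 0.62 end [ 0.4202 -0.02    0.19  ] step mm 31.31692832957919
[[0.04,0.62,-0.01,0.01,0.0,0.31],[0.08,0.62,-0.02,0.01,0.0,0.31],[0.11,0.61,-0.02,0.0,0.01,0.31],[0.14,0.61,-0.02,0.01,0.0,0.31],[0.17,0.6,-0.02,0.0,0.01,0.31],[0.21,0.59,-0.01,0.01,0.0,0.31],[0.24,0.57,-0.02,0.0,0.01,0.31],[0.26,0.56,-0.01,0.01,0.0,0.3]]
max 0.62 end [0.5394 0.2351 0.1798] step mm 31.547583108694717
[[0.05,0.62,0.02,0.0,0.0,0.44],[0.1,0.62,0.02,0.0,0.0,0.45],[0.15,0.61,0.02,0.0,0.0,0.44],[0.2,0.59,0.02,0.0,0.0,0.45],[0.24,0.58,0.02,0.0,0.0,0.44],[0.29,0.56,0.02,0.0,0.0,0.45],[0.33,0.53,0.03,0.0,0.0,0.44],[0.36,0.51,0.02,0.0,0.0,0.45],[0.41,0.47,0.03,0.0,0.01,0.44]]
```

Emit:
move_arm([
  [[0,0,-0.3,0,0,0],[0,0,-0.7,0,0,0],[0,0,-0.9,0,0,0],[0,0,-0.9,0,0,0],[0,0,0,0,0,0]],
])

```text
time: 20.95
ee_pos: [0.4126, -0.2693, 0.1765]
tool_rot: [0.144, 3.132, 0.011]
ft_force: [-0.1, 0.1, -0.7]
opening: 0.0851
```

```bash
python3 look.py "(.423,-.269,3.05)" pics/w14.png 1
```

```text
20.95 [ 0.41258311 -0.26927067  0.17653884] (np.float64(174.7478165122241), np.float64(0.545388792101343)) [-0.10968263  0.14503772 -0.7220293 ] 0.08510160657250707 j6 -0.657257055757677
0.9 [318.4, 197.7, 68.4, 94.7]
[ 0.4253 -0.268   3.0494] 0.044 174.71653107023454
```

View pics/w14.png

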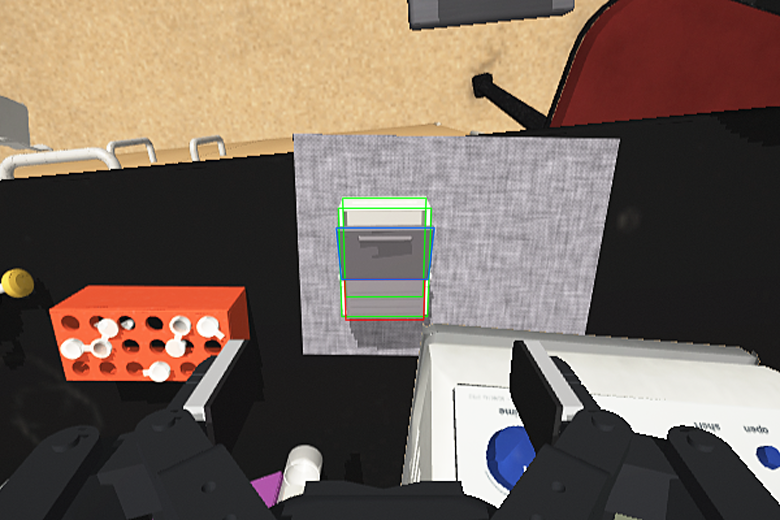

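Run:
```python
from h import *
c=calibration("wrist")
for u,v in [(293,134),(620,139),(585,335),(302,354),(425,328),(758,353)]:
    print(np.round(ray(c,u/1.3+20,v/1.3,0)[:2],3))
```

```text
[ 0.341 -0.317]
[ 0.364 -0.109]
[ 0.503 -0.124]
[ 0.499 -0.335]
[ 0.486 -0.242]
[0.531 0.007]
```

Emit:
move_arm([
  [[0.04,0.62,-0.01,0,0,0.31],[0.08,0.62,-0.02,0,0,0.31],[0.11,0.61,-0.02,0,0,0.31],[0.14,0.61,-0.02,0,0,0.31],[0.17,0.6,-0.02,0,0,0.31],[0.21,0.59,-0.01,0,0,0.31],[0.24,0.57,-0.02,0,0,0.31],[0.26,0.56,-0.01,0,0,0.3],[0.05,0.62,0.02,0,0,0.44],[0.1,0.62,0.02,0,0,0.45],[0.15,0.61,0.02,0,0,0.44],[0.2,0.59,0.02,0,0,0.45],[0.24,0.58,0.02,0,0,0.44],[0.29,0.56,0.02,0,0,0.45],[0.33,0.53,0.03,0,0,0.44],[0.36,0.51,0.02,0,0,0.45],[0.41,0.47,0.03,0,0,0.44],[0,0,0,0,0,0]],
])

```text
time: 23.3
ee_pos: [0.5364, 0.2509, 0.1478]
tool_rot: [-1.829, -2.507, 0.014]
ft_force: [-0.5, -0.9, 0.3]
opening: 0.0855
```

```bash
python3 look.py "(.5425,.2395,1.915)" pics/w15.png 1
```

```text
23.3 [0.53638453 0.25089856 0.14777471] (np.float64(107.76237800978899), np.float64(2.2680610092442617)) [-0.52029856 -0.93464499  0.34978198] 0.085505663266808 j6 1.5489044911383776
0.82 [320.6, 217.2, 80.4, 100.9]
0.72 [370.1, 365.2, 81.4, 47.8]
[0.5429 0.2389 1.914 ] 0.046 109.6668454611388
```

View pics/w15.png

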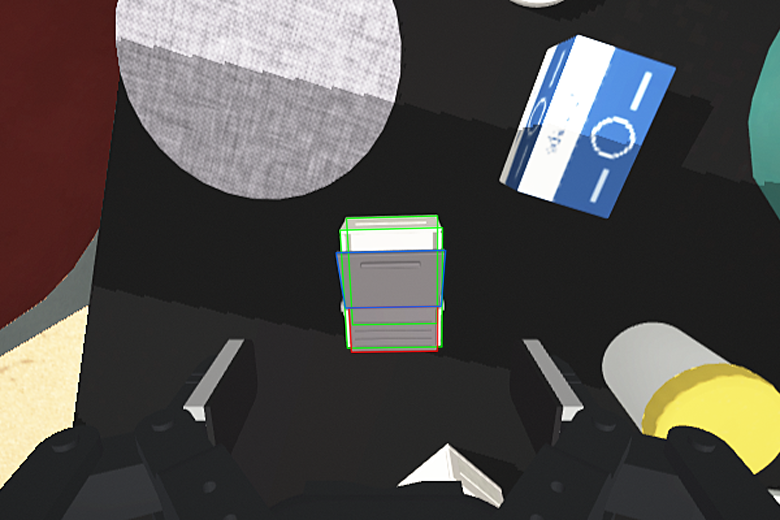

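Run:
```python
from h import *
plan(.5399,.2474,.075,109.7,4)
```

```text
max 0.37 end [0.5398 0.2472 0.0748] step mm 18.621224449536072
[[-0.03,0.03,0.37,-0.04,-0.04,-0.05],[-0.02,0.02,0.36,-0.04,-0.04,-0.05],[-0.02,0.02,0.37,-0.05,-0.03,-0.04],[-0.02,0.02,0.37,-0.04,-0.04,-0.05]]
```

Emit:
move_arm([
  [[-0.03,0.03,0.37,-0.04,-0.04,-0.05],[-0.02,0.02,0.36,-0.04,-0.04,-0.05],[-0.02,0.02,0.37,-0.05,-0.03,-0.04],[-0.02,0.02,0.3,-0.04,-0.04,-0.05],[0,0,0,0,0,0]],
])

```text
time: 24.02
ee_pos: [0.537, 0.2424, 0.0748]
tool_rot: [-1.807, -2.569, 0.006]
ft_force: [-0.4, -0.0, 0.2]
opening: 0.0856
```

Run:
```python
from h import *
s=sense();print(s['ee_pos'],yaw(),s['ft_force'])
plan(.5399,.2474,.033,109.7,3)
im=snapshot("wrist");cv2.imwrite("pics/w16.png",im)
```

```text
[0.53703288 0.24239065 0.07484877] (np.float64(109.77376457113894), np.float64(0.20580964783896286)) [-0.37825328 -0.0019102   0.22949144]
max 0.28 end [0.5398 0.2476 0.0328] step mm 14.159802258506296
[[0.03,0.03,0.28,-0.01,0.0,0.0],[0.02,0.03,0.28,0.0,0.0,0.0],[0.03,0.03,0.28,-0.01,0.01,0.01]]
```

View pics/w16.png

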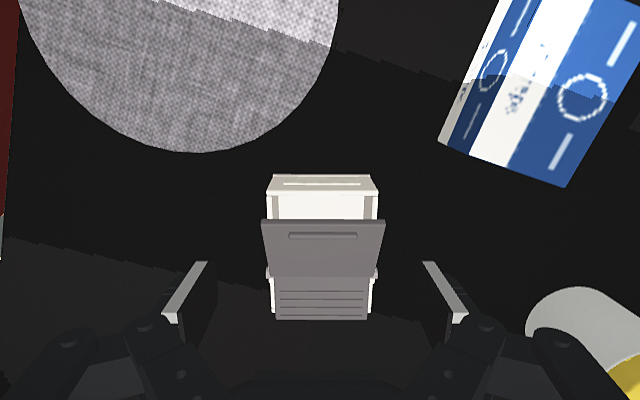

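Emit:
move_arm([
  [[0.06,0.08,0.2,0,0,0],[0.02,0,0.28,0,0,0],[0.02,0,0.28,0,0,0],[0,0,0.06,0,0,0],[0,0,0,0,0,0]],
])

```text
time: 24.7
ee_pos: [0.5398, 0.2487, 0.0323]
tool_rot: [-1.808, -2.569, 0.003]
ft_force: [-0.5, 0.1, 0.2]
opening: 0.0854
```

Emit:
move_arm([
  [[0,0,0,0,0,0],[0,0,0,0,0,0],[0,0,0,0,0,0],[0,0,0,0,0,0]],
], grip=0.42)

```text
time: 25.2
ee_pos: [0.5398, 0.2487, 0.0332]
tool_rot: [1.808, 2.569, -0.003]
ft_force: [1.0, 0.4, -4.1]
opening: 0.055
```

Run:
```python
from h import *
s=sense();print(s['ee_pos'],yaw(),s['ft_force'],s['opening'])
p,r=plan(.43,.08,.0323,125,9)
p,r=plan(.412,-.05,.0323,155,6,p,r)
p,r=plan(.4135,-.1735,.0323,174.4,7,p,r)
```

```text
[0.53982579 0.24869054 0.03315303] (np.float64(109.74518301593616), np.float64(0.10482888403253074)) [ 0.96137464  0.42927985 -4.10886426] 0.054981412043229295
max 0.41 end [0.4301 0.0801 0.0325] step mm 22.638462845343543
[[-0.27,-0.36,0.0,0.0,0.0,-0.17],[-0.26,-0.36,0.0,0.0,0.0,-0.17],[-0.25,-0.37,0.0,0.0,0.0,-0.17],[-0.24,-0.38,0.0,0.0,0.0,-0.17],[-0.23,-0.39,0.0,0.0,0.0,-0.17],[-0.21,-0.39,0.01,0.0,0.0,-0.17],[-0.2,-0.4,0.0,0.0,0.0,-0.17],[-0.19,-0.4,0.01,0.0,0.0,-0.17],[-0.18,-0.41,0.0,-0.01,0.0,-0.17]]
max 0.5 end [ 0.412  -0.0499  0.0321] step mm 22.197972880423112
[[-0.32,-0.3,0.0,0.0,0.0,-0.5],[-0.29,-0.32,0.0,0.0,0.0,-0.5],[-0.26,-0.35,0.0,0.0,0.0,-0.5],[-0.23,-0.37,0.0,0.0,0.0,-0.5],[-0.2,-0.39,0.0,0.0,0.0,-0.5],[-0.17,-0.41,0.01,0.0,0.0,-0.5]]
max 0.35 end [ 0.4133 -0.1735  0.0322] step mm 17.92344832893492
[[-0.15,-0.32,0.0,0.0,0.0,-0.28],[-0.14,-0.33,0.0,0.0,0.0,-0.28],[-0.12,-0.33,0.0,0.0,0.0,-0.28],[-0.11,-0.34,0.0,0.0,0.0,-0.27],[-0.09,-0.34,0.0,0.0,0.0,-0.28],[-0.07,-0.34,0.0,0.0,0.0,-0.27],[-0.05,-0.35,0.0,0.0,0.0,-0.28]]
```

Emit:
move_arm([
  [[-0.13,-0.18,0.02,0,0,-0.08],[-0.26,-0.36,0.01,0,0,-0.17],[-0.25,-0.37,0,0,0,-0.17],[-0.24,-0.38,0,0,0,-0.17]],
])

```text
time: 25.7
ee_pos: [0.4992, 0.1845, 0.0334]
tool_rot: [1.662, 2.661, 0.011]
ft_force: [1.3, 0.7, -1.8]
opening: 0.0551
```

Emit:
move_arm([
  [[-0.24,-0.38,0.02,0,0,-0.17],[-0.23,-0.39,0.02,0,0,-0.17],[-0.21,-0.39,0.01,0,0,-0.17],[-0.2,-0.4,0,0,0,-0.17],[-0.19,-0.4,0,0,0,-0.17]],
])

```text
time: 26.32
ee_pos: [0.4459, 0.0896, 0.0338]
tool_rot: [1.442, 2.771, 0.036]
ft_force: [1.7, 3.3, 2.8]
opening: 0.0552
```

Run:
```python
from h import *
s=sense();print(s['ee_pos'],yaw(),s['ft_force'],s['opening'])
p,r=plan(.412,-.04,.0325,155,6)
p,r=plan(.4135,-.1735,.0325,174.4,7,p,r)
im=snapshot("wrist");cv2.imwrite("pics/w17.png",im)
```

```text
[0.44585947 0.08956701 0.03384369] (np.float64(125.0045589042826), np.float64(1.6456588076200291)) [1.6664546  3.25948481 2.83765986] 0.05522560410257766
max 0.5 end [ 0.4122 -0.04    0.0323] step mm 22.47220505424423
[[-0.29,-0.34,0.0,0.03,0.01,-0.5],[-0.26,-0.36,0.0,0.02,0.01,-0.5],[-0.22,-0.39,0.0,0.03,0.01,-0.5],[-0.19,-0.4,0.0,0.02,0.01,-0.5],[-0.16,-0.42,0.0,0.03,0.01,-0.5],[-0.12,-0.43,0.0,0.02,0.02,-0.5]]
max 0.38 end [ 0.4137 -0.1736  0.0323] step mm 19.300259065618782
[[-0.16,-0.34,0.0,0.0,0.0,-0.28],[-0.15,-0.35,0.0,0.0,0.0,-0.28],[-0.13,-0.36,0.0,0.0,0.0,-0.28],[-0.11,-0.37,0.0,0.0,0.0,-0.27],[-0.1,-0.37,0.0,0.0,0.0,-0.28],[-0.08,-0.37,0.0,0.0,0.0,-0.27],[-0.06,-0.38,0.0,0.0,0.0,-0.28]]
```

View pics/w17.png

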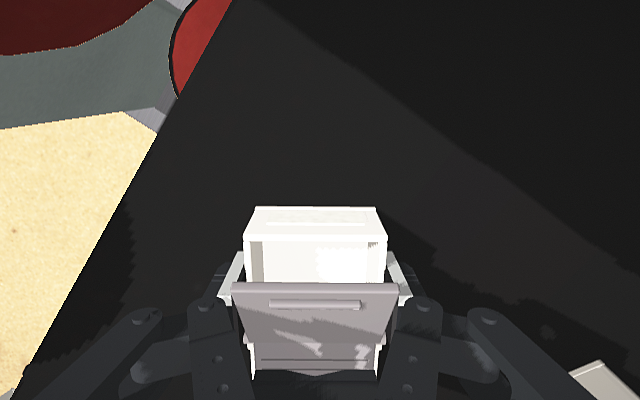

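Emit:
move_arm([
  [[-0.29,-0.34,0,0.03,0.01,-0.5],[-0.26,-0.36,0,0.03,0.01,-0.5],[-0.22,-0.39,0,0.03,0.01,-0.5],[-0.19,-0.4,0,0.03,0.01,-0.5],[-0.16,-0.42,0,0.03,0.01,-0.5],[-0.12,-0.43,0,0.02,0.02,-0.5]],
])

```text
time: 27.12
ee_pos: [0.4114, -0.044, 0.0332]
tool_rot: [-0.653, -3.071, 0.005]
ft_force: [0.9, 0.6, -4.0]
opening: 0.0549
```

Run:
```python
from h import *
s=sense();print(s['ee_pos'],yaw(),s['ft_force'],s['opening'])
p,r=plan(.4135,-.1735,.0328,174.4,7)
```

```text
[ 0.41137922 -0.04399825  0.03319393] (np.float64(155.98812404996758), np.float64(0.20524527209675603)) [ 0.89358826  0.59064587 -3.95771573] 0.05488268764777518
max 0.37 end [ 0.4135 -0.1737  0.033 ] step mm 18.78829422805594
[[-0.16,-0.34,0.0,0.0,0.0,-0.26],[-0.14,-0.34,0.0,0.0,0.0,-0.26],[-0.12,-0.35,0.0,0.0,0.0,-0.26],[-0.11,-0.35,0.0,0.0,0.0,-0.27],[-0.09,-0.36,0.0,-0.01,0.0,-0.26],[-0.08,-0.36,0.01,0.0,0.0,-0.27],[-0.06,-0.37,0.0,-0.01,-0.01,-0.26]]
```

Emit:
move_arm([
  [[-0.16,-0.34,0.02,0,0,-0.26],[-0.14,-0.34,0,0,0,-0.26],[-0.12,-0.35,0,0,0,-0.26],[-0.11,-0.35,0,0,0,-0.26]],
])

```text
time: 27.62
ee_pos: [0.413, -0.1175, 0.0333]
tool_rot: [0.361, 3.121, 0.006]
ft_force: [0.3, 0.9, -3.6]
opening: 0.0546
```

Emit:
move_arm([
  [[-0.09,-0.36,0.03,0,0,-0.26],[-0.08,-0.36,0.03,0,0,-0.26],[-0.06,-0.3,0.02,0,0,-0.26]],
])

```text
time: 28.0
ee_pos: [0.4158, -0.1611, 0.0327]
tool_rot: [0.132, 3.13, 0.043]
ft_force: [-2.5, 34.8, 50.9]
opening: 0.0548
```

Run:
```python
from h import *
s=sense();print(s['ee_pos'],yaw(),s['ft_force'],s['opening'])
p,r=plan(.4135,-.1735,.0325,174.4,1)
im=snapshot("wrist");cv2.imwrite("pics/w18.png",im)
```

```text
[ 0.41575289 -0.16110909  0.03269618] (np.float64(175.17127293441595), np.float64(1.6270706085044566)) [-2.49650257 34.84574265 50.86347113] 0.05484897675072068
max 0.25 end [ 0.4137 -0.1735  0.0323] step mm 12.539936203984453
[[0.02,-0.25,0.0,0.16,0.04,0.08]]
```

View pics/w18.png

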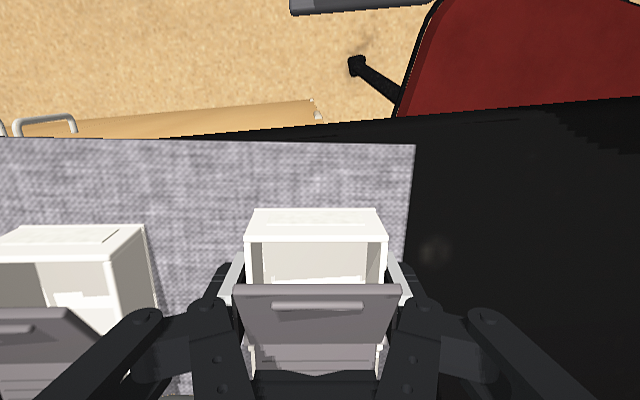

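Emit:
move_arm([
  [[0,0,-0.01,0.08,0.02,0.04],[0.02,-0.12,0,0.08,0.02,0.04]],
])

```text
time: 28.3
ee_pos: [0.4146, -0.1686, 0.0335]
tool_rot: [0.152, 3.138, -0.004]
ft_force: [0.5, -0.3, -5.0]
opening: 0.0551
```

Emit:
move_arm([
  [[0.01,-0.1,0,0,0,0],[0,0,0.01,0,0,0]],
])

```text
time: 28.55
ee_pos: [0.4134, -0.1743, 0.0329]
tool_rot: [-0.153, -3.138, 0.006]
ft_force: [-4.2, -0.8, 15.6]
opening: 0.0547
```

Run:
```python
from h import *
s=sense();print(s['time'],s['ee_pos'],yaw(),s['ft_force'],s['opening'])
im=snapshot("wrist");cv2.imwrite("pics/w19.png",im)
```

```text
28.55 [ 0.41344524 -0.17434088  0.03294158] (np.float64(174.42692213966495), np.float64(0.2216630872884391)) [-4.16548755 -0.77982536 15.61792474] 0.05473531588196836
```

View pics/w19.png

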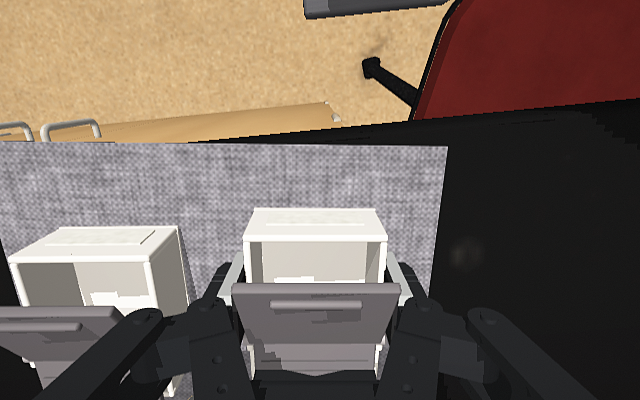

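Emit:
move_arm([
  [[0,0,0,0,0,0],[0,0,0,0,0,0],[0,0,-0.3,0,0,0],[0,0,-0.7,0,0,0],[0,0,-0.9,0,0,0],[0,0,-0.9,0,0,0],[0,0,0,0,0,0]],
], grip=0.12)

```text
time: 29.48
ee_pos: [0.4136, -0.1738, 0.1771]
tool_rot: [-0.153, -3.138, 0.005]
ft_force: [-0.5, 0.7, -0.9]
opening: 0.0753
```

```bash
python3 look.py "(.423,-.174,3.05)" pics/w20.png 1
python3 - <<'E'
from h import *
p,r=plan(.50,-.03,.19,140,7)
p,r=plan(.632,.075,.2,64.6,9,p,r)
E
```

```text
29.475 [ 0.41364784 -0.17384249  0.1771125 ] (np.float64(174.40590921238143), np.float64(0.18380793427792508)) [-0.45274574  0.74510482 -0.8756956 ] 0.07533197782391585 j6 -0.4805504818760117
0.86 [314.4, 198.2, 70.8, 91.7]
0.86 [596.4, 361.7, 87.3, 73.4]
0.55 [198.6, 207.8, 94.1, 96.4]
[ 0.4249 -0.175   3.0283] 0.027 173.5090971985328
max 0.5 end [ 0.5002 -0.0299  0.19  ] step mm 24.212600025606502
[[-0.21,0.43,-0.05,0.0,0.0,0.49],[-0.17,0.45,-0.05,0.0,0.0,0.49],[-0.13,0.46,-0.04,0.0,0.0,0.49],[-0.09,0.47,-0.05,0.0,0.0,0.49],[-0.05,0.48,-0.04,-0.01,-0.01,0.49],[-0.01,0.48,-0.04,0.0,0.0,0.49],[0.02,0.48,-0.05,-0.01,-0.01,0.5]]
max 0.84 end [0.6322 0.0748 0.2002] step mm 19.06567596493762
[[-0.07,0.37,-0.02,0.0,0.0,0.84],[-0.02,0.37,-0.02,0.0,0.0,0.84],[0.03,0.37,-0.02,0.0,0.0,0.84],[0.09,0.36,-0.02,0.0,0.0,0.84],[0.14,0.35,-0.02,0.0,0.0,0.84],[0.19,0.32,-0.02,0.0,0.0,0.83],[0.24,0.29,-0.03,0.0,0.0,0.84],[0.27,0.26,-0.02,0.0,0.0,0.83],[0.31,0.22,-0.03,0.0,0.0,0.84]]
```

View pics/w20.png

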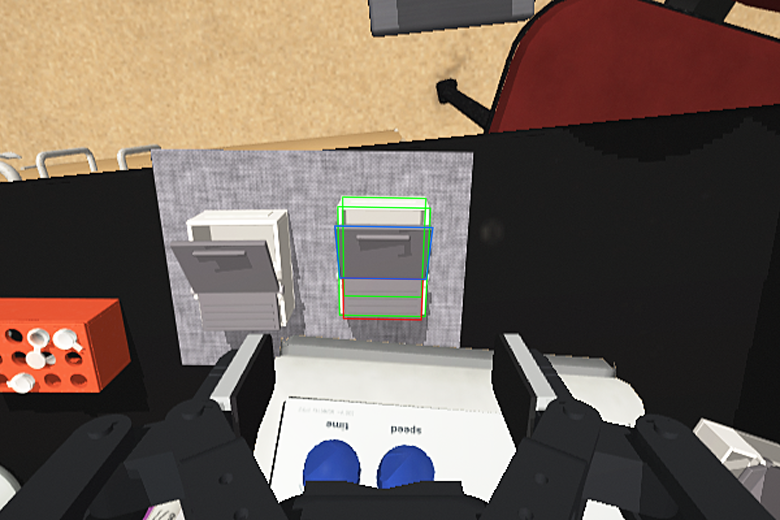

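Run:
```python
from h import *
p,r=plan(.46,.06,.20,130,8)
p,r=plan(.628,.08,.2,64.6,8,p,r)
```

```text
max 0.59 end [0.4597 0.06   0.2001] step mm 30.211752680041588
[[-0.06,0.59,-0.06,0.0,0.0,0.55],[0.0,0.59,-0.07,0.0,0.0,0.56],[0.05,0.59,-0.06,0.0,0.0,0.55],[0.11,0.59,-0.07,0.0,0.0,0.56],[0.17,0.57,-0.06,0.0,0.0,0.55],[0.22,0.55,-0.07,-0.01,0.0,0.56],[0.27,0.53,-0.06,0.0,-0.01,0.55],[0.33,0.5,-0.07,-0.01,0.0,0.56]]
max 0.82 end [0.6279 0.08   0.2001] step mm 21.360009363293823
[[-0.23,0.35,0.0,0.0,0.0,0.82],[-0.18,0.38,0.0,0.0,0.0,0.82],[-0.12,0.41,0.0,0.0,0.0,0.82],[-0.06,0.42,0.0,0.0,0.0,0.82],[0.0,0.42,0.0,0.0,0.0,0.81],[0.05,0.42,0.0,0.0,0.0,0.82],[0.12,0.41,0.0,0.0,0.0,0.81],[0.17,0.39,0.0,0.0,0.0,0.82]]
```

Emit:
move_arm([
  [[-0.06,0.59,-0.06,0,0,0.55],[0,0.59,-0.07,0,0,0.56],[0.05,0.59,-0.06,0,0,0.55],[0.11,0.59,-0.07,0,0,0.56],[0.17,0.57,-0.06,0,0,0.55],[0.22,0.55,-0.07,0,0,0.56],[0.27,0.53,-0.06,0,0,0.55],[0.33,0.5,-0.07,0,0,0.56],[-0.23,0.35,0,0,0,0.82],[-0.18,0.38,0,0,0,0.82],[-0.12,0.41,0,0,0,0.82],[-0.06,0.42,0,0,0,0.82],[0,0.42,0,0,0,0.81],[0.05,0.42,0,0,0,0.82],[0.12,0.41,0,0,0,0.81],[0.17,0.39,0,0,0,0.82],[0,0,0,0,0,0]],
], grip=0)

```text
time: 31.7
ee_pos: [0.6277, 0.0823, 0.1695]
tool_rot: [-2.684, -1.581, 0.055]
ft_force: [-0.1, -0.5, -1.1]
opening: 0.0852
```

```bash
python3 look.py "(.6308,.0831,1.128)" pics/w21.png 0; python3 -c "
from h import *
plan(.6347,.0912,.075,64.6,5)"
```

```text
31.7 [0.62766753 0.08225601 0.1694747 ] (np.float64(61.00737706040449), np.float64(2.5164432100066807)) [-0.11831827 -0.51075359 -1.09710689] 0.08521455226512983 j6 2.076762717441184
0.57 [324.8, 184.2, 81.9, 96.4]
[0.6307 0.0828 1.1271] 0.052 64.58066889080153
max 0.38 end [0.6347 0.0911 0.0751] step mm 19.222382786741086
[[0.05,0.03,0.38,-0.05,0.02,-0.07],[0.05,0.02,0.38,-0.05,0.02,-0.07],[0.05,0.02,0.38,-0.04,0.02,-0.07],[0.05,0.02,0.38,-0.05,0.01,-0.07],[0.05,0.02,0.38,-0.04,0.02,-0.07]]
```

View pics/w21.png

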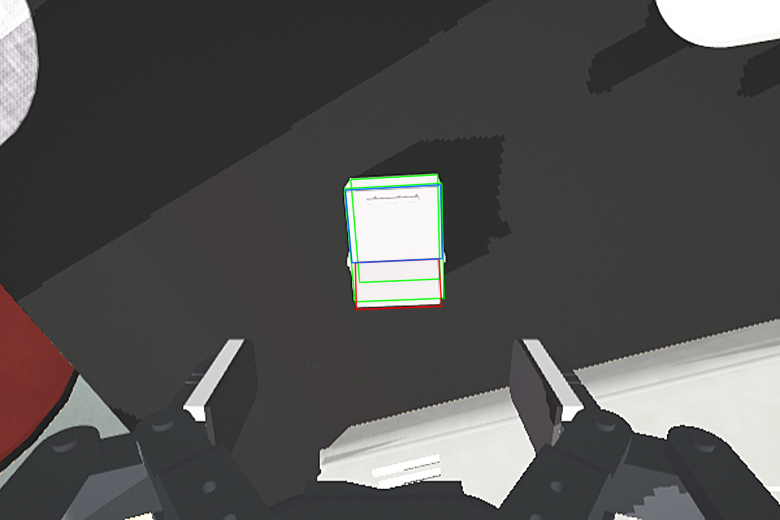

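Emit:
move_arm([
  [[0.05,0.03,0.38,-0.05,0.02,-0.07],[0.05,0.02,0.38,-0.05,0.02,-0.07],[0.05,0.02,0.38,-0.04,0.02,-0.07],[0.05,0.02,0.36,-0.05,0.01,-0.07],[0.05,0.02,0.3,-0.04,0.02,-0.07],[0,0,0,0,0,0]],
])

```text
time: 32.55
ee_pos: [0.6288, 0.0913, 0.0774]
tool_rot: [-2.638, -1.703, 0.003]
ft_force: [-0.3, 0.1, 0.7]
opening: 0.0856
```

Run:
```python
from h import *
s=sense();print(s['time'],s['ee_pos'],yaw(),s['ft_force'])
plan(.6347,.0912,.0335,64.6,3)
im=snapshot("wrist");cv2.imwrite("pics/w22.png",im)
```

```text
32.55 [0.62876535 0.0913161  0.07735245] (np.float64(65.69859899290206), np.float64(0.13970441146091886)) [-0.30678446  0.10458787  0.6519768 ]
max 0.3 end [0.6347 0.0913 0.0333] step mm 15.107944929738126
[[0.02,0.04,0.29,0.0,0.0,0.04],[0.01,0.04,0.29,-0.01,0.0,0.03],[0.02,0.03,0.3,0.0,0.0,0.04]]
```

View pics/w22.png

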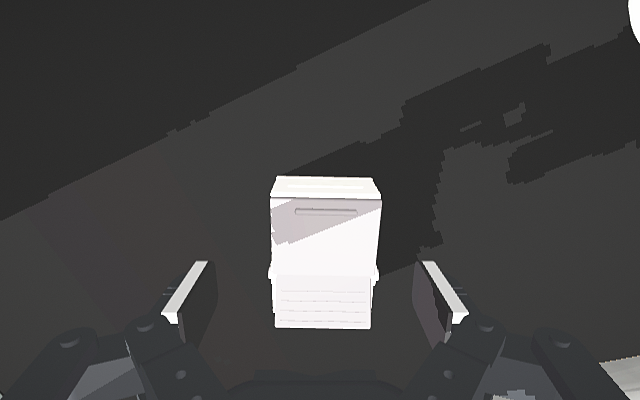

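Emit:
move_arm([
  [[0.05,0.11,0.2,0,0,0.04],[0.02,0.01,0.29,0,0,0.03],[0.02,0,0.28,0,0,0.03],[0,0,0.08,0,0,0],[0,0,0,0,0,0]],
])

```text
time: 33.22
ee_pos: [0.637, 0.0928, 0.0334]
tool_rot: [-2.654, -1.679, 0.001]
ft_force: [0.5, 0.6, 0.3]
opening: 0.0855
```

Emit:
move_arm([
  [[0,-0.04,0,0,0,0],[0,0,0,0,0,0],[0,0,0,0,0,0],[0,0,0,0,0,0]],
], grip=0.42)

```text
time: 33.72
ee_pos: [0.6351, 0.0938, 0.0343]
tool_rot: [-2.654, -1.68, -0.0]
ft_force: [0.0, 0.5, -4.4]
opening: 0.0545
```

Run:
```python
from h import *
s=sense();print(s['ee_pos'],yaw(),s['ft_force'],s['opening'])
c=calibration("top");im=snapshot("top")
for d in outline_of("repair_pad","top"): print(d["conf"],d["bbox"],ray(c,*d["bbox"][:2],0))
import pickle
w=pickle.load(open("w1.pkl","rb"));I=cv2.imread("pics/w1.png")
for u,v in [(414,131),(553,131),(483,62),(483,201)]: print(ray(w,u,v,0).round(3))
p,r=plan(.50,.20,.0335,75,10)
p,r=plan(.432,.332,.0335,85,8,p,r)
```

```text
[0.63514928 0.09379516 0.0343026 ] (np.float64(64.66133730252287), np.float64(0.029188729337635826)) [ 0.02777699  0.54016897 -4.39933327] 0.05451236852340131
0.79 [241.6, 243.3, 47.5, 47.6] [0.42653659 0.33380824 0.        ]
0.33 [210.8, 205.0, 19.6, 19.2] [0.55669448 0.43567448 0.        ]
[0.428 0.257 0.   ]
[0.425 0.418 0.   ]
[0.353 0.324 0.   ]
[0.512 0.352 0.   ]
max 0.34 end [0.4999 0.2002 0.0334] step mm 17.464249196572982
[[0.08,-0.34,0.0,0.0,0.0,-0.1],[0.08,-0.33,0.0,0.0,0.0,-0.1],[0.09,-0.33,0.0,0.0,0.0,-0.1],[0.09,-0.33,0.0,0.0,0.0,-0.1],[0.1,-0.33,0.0,0.0,0.0,-0.11],[0.11,-0.33,0.0,0.0,0.0,-0.1],[0.11,-0.33,0.0,0.0,0.0,-0.11],[0.12,-0.32,0.01,0.0,0.0,-0.1],[0.12,-0.32,0.0,0.0,0.0,-0.11],[0.13,-0.32,0.01,0.0,0.0,-0.1]]
max 0.31 end [0.432  0.3321 0.0334] step mm 18.82153022471871
[[0.27,-0.25,0.0,0.0,0.0,-0.13],[0.28,-0.24,0.0,0.0,0.0,-0.12],[0.29,-0.24,0.0,0.0,0.0,-0.13],[0.29,-0.23,0.0,0.0,0.0,-0.12],[0.29,-0.22,0.0,0.0,0.0,-0.13],[0.3,-0.22,0.0,0.0,0.0,-0.12],[0.31,-0.21,0.0,0.0,0.0,-0.13],[0.31,-0.21,0.0,0.0,0.0,-0.12]]
```

Emit:
move_arm([
  [[0.04,-0.17,0.01,0,0,-0.05],[0.08,-0.33,0,0,0,-0.1],[0.09,-0.33,0,0,0,-0.1],[0.09,-0.33,0,0,0,-0.1]],
])

```text
time: 34.33
ee_pos: [0.5871, 0.1325, 0.0343]
tool_rot: [2.598, 1.763, 0.003]
ft_force: [1.5, -1.5, -1.3]
opening: 0.055
```

Emit:
move_arm([
  [[0.1,-0.33,0,0,0,-0.11],[0.11,-0.33,0,0,0,-0.1],[0.11,-0.33,0,0,0,-0.11],[0.12,-0.32,0,0,0,-0.1],[0.12,-0.32,0,0,0,-0.11]],
])

```text
time: 34.95
ee_pos: [0.5142, 0.1901, 0.0343]
tool_rot: [2.507, 1.89, 0.003]
ft_force: [1.8, -0.2, -1.3]
opening: 0.055
```

Run:
```python
from h import *
s=sense();print(s['ee_pos'],yaw(),s['ft_force'],s['opening'])
p,r=plan(.429,.344,.0343,85,10)
```

```text
[0.51416338 0.19010146 0.03432368] (np.float64(74.04035917099148), np.float64(0.16653051259495674)) [ 1.81849325 -0.23309444 -1.34916504] 0.055006777850187615
max 0.29 end [0.4288 0.3439 0.0341] step mm 17.902513789968154
[[0.25,-0.25,0.0,0.0,0.0,-0.11],[0.25,-0.24,0.0,0.0,0.0,-0.11],[0.26,-0.24,0.0,0.0,0.0,-0.11],[0.26,-0.23,0.0,0.0,0.0,-0.11],[0.27,-0.23,0.0,0.0,0.0,-0.11],[0.27,-0.22,0.0,0.0,0.0,-0.11],[0.28,-0.22,0.0,0.0,0.0,-0.11],[0.28,-0.21,0.0,0.01,0.0,-0.11],[0.28,-0.21,0.0,0.0,0.0,-0.11],[0.29,-0.21,0.0,0.01,0.0,-0.11]]
```

Emit:
move_arm([
  [[0.25,-0.25,0,0,0,-0.11],[0.25,-0.24,0,0,0,-0.11],[0.26,-0.24,0,0,0,-0.11],[0.26,-0.23,0,0,0,-0.11],[0.27,-0.23,0,0,0,-0.11]],
])

```text
time: 35.58
ee_pos: [0.4685, 0.2721, 0.0343]
tool_rot: [2.406, 2.016, 0.004]
ft_force: [2.3, -2.0, 0.8]
opening: 0.0546
```

Run:
```python
from h import *
s=sense();print(s['ee_pos'],yaw(),s['ft_force'],s['opening'])
p,r=plan(.429,.344,.0343,85,5)
im=snapshot("wrist");cv2.imwrite("pics/w23.png",im)
```

```text
[0.46853074 0.27205662 0.03432571] (np.float64(79.92091670412123), np.float64(0.19623111144230235)) [ 2.28830777 -1.99112133  0.82490955] 0.05463794513925019
max 0.27 end [0.4292 0.3438 0.0342] step mm 16.710774967068403
[[0.26,-0.21,0.0,0.0,0.0,-0.1],[0.26,-0.2,0.0,0.0,0.0,-0.1],[0.26,-0.2,0.0,0.01,0.0,-0.1],[0.26,-0.19,0.0,0.0,0.0,-0.1],[0.27,-0.18,0.0,0.01,0.0,-0.11]]
```

View pics/w23.png

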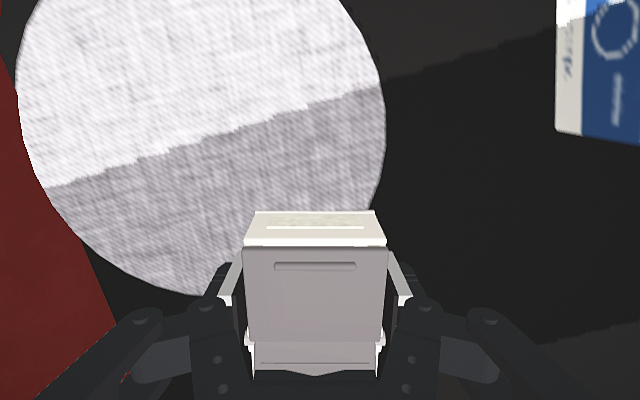

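Emit:
move_arm([
  [[0.26,-0.21,0,0,0,-0.1],[0.26,-0.2,0,0,0,-0.1],[0.26,-0.2,0,0,0,-0.1],[0.26,-0.19,0,0,0,-0.1],[0.27,-0.18,0,0,0,-0.11],[0,0,0,0,0,0]],
])

```text
time: 36.38
ee_pos: [0.425, 0.3506, 0.0343]
tool_rot: [2.305, 2.133, 0.004]
ft_force: [-1.3, 2.2, 0.7]
opening: 0.0546
```

Run:
```python
from h import *
s=sense();print(s['ee_pos'],yaw(),s['ft_force'],s['opening'])
im=snapshot("wrist");cv2.imwrite("pics/w24.png",im)
```

```text
[0.4250015  0.35064099 0.03430225] (np.float64(85.53812349601219), np.float64(0.16557587804264629)) [-1.33720195  2.17528968  0.74934137] 0.054640316918014006
```

View pics/w24.png

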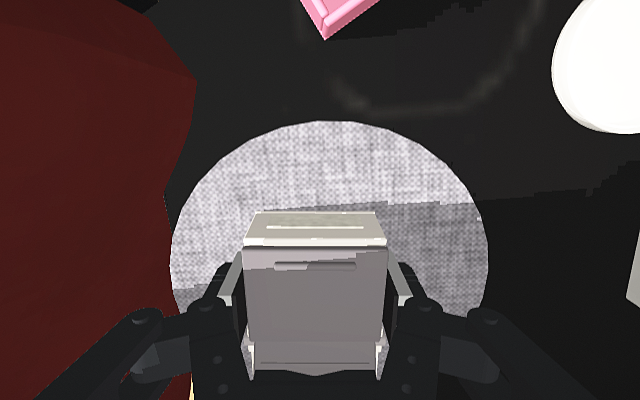

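Emit:
move_arm([
  [[0,0,0,0,0,0],[0,0,0,0,0,0],[0,0,0,0,0,0],[0,0,-0.3,0,0,0],[0,0,-0.7,0,0,0],[0,0,-0.9,0,0,0],[0,0,-0.9,0,0,0],[0,0,-0.6,0,0,0]],
], grip=0.08)

```text
time: 37.42
ee_pos: [0.4244, 0.3477, 0.2118]
tool_rot: [2.309, 2.129, 0.0]
ft_force: [0.9, 0.7, -0.4]
opening: 0.0783
```

```bash
python3 look.py "(.424,.340,1.49)" pics/w25.png 0
python3 - <<'E'
from h import *
im=snapshot("top");cv2.imwrite("pics/top9.png",im)
c=calibration("top")
a=cv2.imread("pics/top0.png")
for k in ["culture_tub","kit_carton","micro_rack","petri_dish","box_a"]:
    print(k,[(np.round(d["conf"],2),np.round(d["bbox"],0).astype(int).tolist()) for d in look_for(k,"top")])
im=snapshot("scene");cv2.imwrite("pics/s9.png",cv2.resize(im[120:340,190:490],None,fx=2.5,fy=2.5,interpolation=cv2.INTER_CUBIC))
E
```

```text
37.425 [0.42441261 0.34774921 0.21175901] (np.float64(85.33200958816526), np.float64(0.045631662506916464)) [ 0.92992055  0.74519021 -0.35005023] 0.07832693321729046 j6 2.1905280181562587
0.7 [330.2, 29.8, 94.2, 59.6]
0.56 [318.5, 186.2, 67.7, 82.5]
[0.4254 0.3372 1.4937] 0.049 85.58219593220844
culture_tub [(np.float64(0.59), [271, 154, 21, 21])]
kit_carton [(np.float64(0.66), [235, 192, 26, 19]), (np.float64(0.45), [424, 239, 17, 20])]
micro_rack [(np.float64(0.83), [472, 226, 37, 16]), (np.float64(0.48), [408, 239, 65, 50])]
petri_dish [(np.float64(0.6), [214, 205, 20, 22])]
box_a [(np.float64(0.86), [242, 244, 24, 18]), (np.float64(0.79), [425, 240, 15, 21]), (np.float64(0.69), [169, 208, 28, 21]), (np.float64(0.65), [394, 242, 13, 26])]
```

View pics/w25.png

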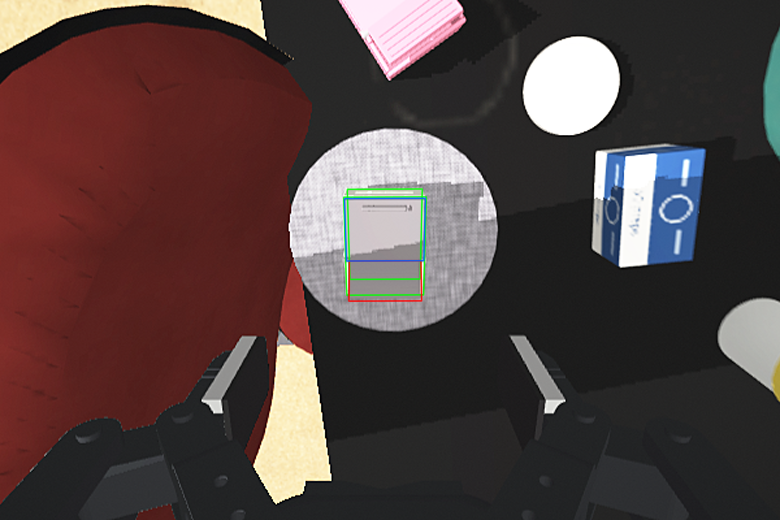

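View pics/s9.png

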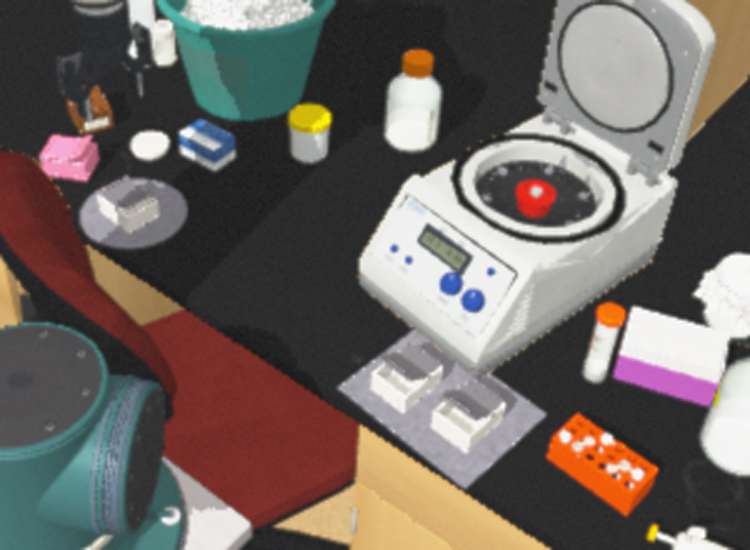

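View pics/top9.png

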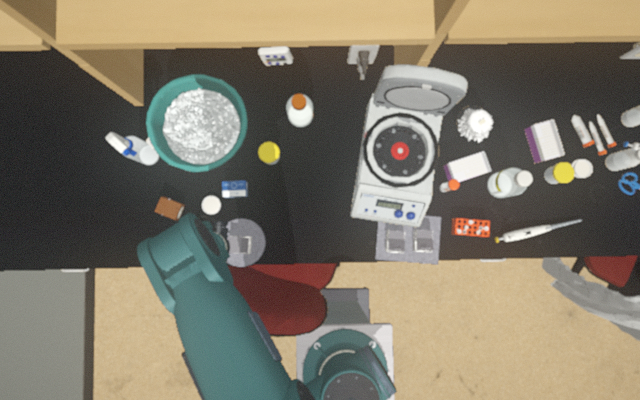

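All three boxes are placed: two open-lidded on the rectangular pad and the shut one centred on the round pad. The other things haven't moved by more than detection noise, and the gripper is clear. Handing in.

```bash
python3 -c "
from rig import *
print(sense()['time']);print(finish_job())"
```

```text
37.875
the job is handed in; nothing more can be done
None
```

I pressed all three thumb plates before moving any box, then slid each one to its pad and handed the job in at 37.9 s of the 72 s allowed.

- **Free hinges:** the boxes that started at (0.43, 0.10) and (0.54, 0.24) went to the stop at 38 mm. They are on the stock pad at about (0.425, −0.268) and (0.425, −0.175), with their lids standing open.
- **Seized hinge:** the box that started at (0.63, 0.08) stopped dead at 48 mm under 32 N. It is on the repair pad at about (0.425, 0.337), against a pad centre of about (0.427, 0.335), with its lid shut.
- **Last checks:** the wrist, scene and top pictures show every box fully on its pad and nothing else moved beyond detection noise. The gripper is clear.

Some readings were not clean:

- **High forces:** the wrist reading reached about 50 N at the end of the first press. It reached about 45 N and 62 N when the fingers or box were pressed onto the pad while sliding; I first blamed the 45 N on a centrifuge knob. All stayed under the 120 N wrist limit. I believe the load was on the fingertips rather than the gripper's body, but I could not confirm that.
- **Possible slight lift:** while the boxes were gripped, the wrist carried up to about 5 N downward at times. They may have been unweighted or raised by a fraction of a millimetre.
- **Slight tilt:** the tool tilted by up to about 3.4° for short stretches of the slides.

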